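# Clear up after cheese and biscuits

### The job

Clear up the kitchen island after the cheese and biscuits. Pack the four cheese wedges flat in the wooden tray, side by side and alternately head to tail so that they fill it, and push every empty biscuit tin through the flap of the recycling caddy, far enough that it drops inside and the flap swings shut behind it. Leave the other things where they stand.

Things in the scene. Friction and masses are not known exactly. Their poses are not given: they have to be found in the camera images.
- caddy: Fixed recycling caddy, clear walls, 160 mm wide, 241 high, green flap in front. Origin on the table under the middle of the shut flap; x points inward through the flap. Opening 100 mm wide (y -50 to 50), z 175 to 235 mm; clear roof from x 0 to 305, its top at z 241. Behind it a smooth 45 degree lip falls to x 45, z 130, and ends over the deep bin, to x 300; 150 wide inside.
- deck (a point): Middle of the top of the caddy's loading deck in front of the flap, 175 mm above the table; the flat smooth deck is 100 mm long (x -100 to 0 of the caddy) and 160 wide, open at its front and sides. Axes as the caddy's; this point is at x -50 of the caddy.
- flap (a joint): Green flap, 96 mm wide, 56 long, white stripe, hinged at its top edge (caddy x 6, z 234 mm): 0 hanging shut, grows as it swings inward (to 1.45 rad). A light spring shuts it (0.15 N at its lower edge when shut, 0.5 N wide open). A thing pushed along the deck opens it, and drops into the bin once its middle is some 40 mm past the flap.
- tray: Fixed shallow dark-wood cheese tray, inside 70 mm along its x and 150 mm along its y; floor 4 mm above the table, walls 5 mm thick and 12 mm high above the table. Origin under its centre, on the table.
- wedge0: Loose yellow cheese wedge, dark red rind on its thick end, 120 g, 62 mm long (x), 50 high, tapering in plan. Origin on its underside, mid length. Straight side at y -10; the +y side slants. Thick end at x +31 (y -10 to 38), thin end at x -31 (y -10 to 10); end faces upright, parallel. Two head to tail, slants together, make a 62 x 68 rectangle. All four alike, flat on the table at first.
- wedge0_thick (a point): Middle of the thick end face of wedge0, 25 mm above its underside.
- wedge1: Loose yellow cheese wedge, dark red rind on its thick end, 120 g, 62 mm long (x), 50 high, tapering in plan. Origin on its underside, mid length. Straight side at y -10; the +y side slants. Thick end at x +31 (y -10 to 38), thin end at x -31 (y -10 to 10); end faces upright, parallel. Two head to tail, slants together, make a 62 x 68 rectangle. All four alike, flat on the table at first.
- wedge1_thick (a point): Middle of the thick end face of wedge1, 25 mm above its underside.
- wedge2: Loose yellow cheese wedge, dark red rind on its thick end, 120 g, 62 mm long (x), 50 high, tapering in plan. Origin on its underside, mid length. Straight side at y -10; the +y side slants. Thick end at x +31 (y -10 to 38), thin end at x -31 (y -10 to 10); end faces upright, parallel. Two head to tail, slants together, make a 62 x 68 rectangle. All four alike, flat on the table at first.
- wedge2_thick (a point): Middle of the thick end face of wedge2, 25 mm above its underside.
- wedge3: Loose yellow cheese wedge, dark red rind on its thick end, 120 g, 62 mm long (x), 50 high, tapering in plan. Origin on its underside, mid length. Straight side at y -10; the +y side slants. Thick end at x +31 (y -10 to 38), thin end at x -31 (y -10 to 10); end faces upright, parallel. Two head to tail, slants together, make a 62 x 68 rectangle. All four alike, flat on the table at first.
- wedge3_thick (a point): Middle of the thick end face of wedge3, 25 mm above its underside.
- tin0: Empty loose biscuit tin, closed, blue with a paper-coloured band and steel ends, about 150 g: a box 100 mm (x) by 50 mm (y) by 38 mm high, lying flat. Origin at the middle of its underside. May be absent (None from the start).
- tin1: Empty loose biscuit tin, closed, red with a paper-coloured band and steel ends, about 150 g: a box 100 mm (x) by 50 mm (y) by 38 mm high, lying flat. Origin at the middle of its underside. May be absent (None from the start).
- tin2: Empty loose biscuit tin, closed, white with a green band and steel ends, about 150 g: a box 100 mm (x) by 50 mm (y) by 38 mm high, lying flat. Origin at the middle of its underside. May be absent (None from the start).
- mug: Blue mug, 80 mm across, 90 mm high. Loose, not part of the job. Origin at the middle of its underside.
- jar: Amber glass jar, 68 mm across, 100 mm high. Loose, not part of the job. Origin at the middle of its underside.
- mill: Dark wooden pepper mill, 56 mm across, 135 mm high. Loose, not part of the job. Origin at the middle of its underside.
Things that resemble listed ones, but are neither listed nor needed, are in the scene too. Of the things like the tin1, leave any that is orange, purple or yellow; of the rest the smaller one is meant.

How it is judged:
At the end, for the whole second after the job is handed in: Every tin present at rest in the caddy, 30 mm past the flap, flap shut (0.12 rad). Four wedges at rest, flat on the tray floor (5 mm, 0.1 rad), along its short side (0.2 rad, within 10 mm of the middle line), neighbours with thick ends at opposite sides. Mug, jar, mill not moved 50 mm (value of joint flap below 0.12 rad and x of tin0 in the frame of caddy between 0.03 and 0.3 m and y of tin0 in the frame of caddy between -0.075 and 0.075 m and z of each of tin0, tin1, tin2 in the frame of caddy below 0.16 m and linear speed of each of tin0, tin1, tin2, wedge0, wedge1, wedge2, wedge3 below 0.03 m/s and x of tin1 in the frame of caddy between 0.03 and 0.3 m and y of tin1 in the frame of caddy between -0.075 and 0.075 m and x of tin2 in the frame of caddy between 0.03 and 0.3 m and y of tin2 in the frame of caddy between -0.075 and 0.075 m and x of wedge0 in the frame of tray between -0.01 and 0.01 m and y of wedge0 in the frame of tray between -0.075 and 0.075 m and z of wedge0 in the frame of tray between 0 and 0.009 m and angle between each of wedge0, wedge1, wedge2, wedge3's own z axis and vertical below 0.1 rad and angle between the x axis of each of wedge0, wedge1, wedge2, wedge3 and the x axis of tray, either way round below 0.2 rad and x of wedge1 in the frame of tray between -0.01 and 0.01 m and y of wedge1 in the frame of tray between -0.075 and 0.075 m and z of wedge1 in the frame of tray between 0 and 0.009 m and x of wedge2 in the frame of tray between -0.01 and 0.01 m and y of wedge2 in the frame of tray between -0.075 and 0.075 m and z of wedge2 in the frame of tray between 0 and 0.009 m and x of wedge3 in the frame of tray between -0.01 and 0.01 m and y of wedge3 in the frame of tray between -0.075 and 0.075 m and z of wedge3 in the frame of tray between 0 and 0.009 m and (horizontal distance between wedge1 and wedge0 above 0.06 m or horizontal distance between wedge1_thick and wedge0_thick above 0.05 m) and (horizontal distance between wedge2 and wedge0 above 0.06 m or horizontal distance between wedge2_thick and wedge0_thick above 0.05 m) and (horizontal distance between wedge2 and wedge1 above 0.06 m or horizontal distance between wedge2_thick and wedge1_thick above 0.05 m) and (horizontal distance between wedge3 and wedge0 above 0.06 m or horizontal distance between wedge3_thick and wedge0_thick above 0.05 m) and (horizontal distance between wedge3 and wedge1 above 0.06 m or horizontal distance between wedge3_thick and wedge1_thick above 0.05 m) and (horizontal distance between wedge3 and wedge2 above 0.06 m or horizontal distance between wedge3_thick and wedge2_thick above 0.05 m)); the robot touches nothing.
It fails at once if the mug, jar or pepper mill was moved more than 50 mm (distance of any of mug, jar, mill from where it was at the start of the episode above 0.05 m).
Of tin0, tin1, tin2 only 2 to 3 are there at a start; the rules pass over those that are not, and their reading is None.
At some moment in a run one of tin0, tin1, tin2 may be knocked a few centimetres aside while the robot is not near it.
Once in a run the grip may slacken for a moment while it holds something.
It also fails if it takes over 208 s, if anything falls off the work surface, if the arm or the gripper's body presses on something with over 40 N, if the wrist force passes 120 N, or if a joint passes its speed limit or range.

### The arm

A 6-joint arm with a two-finger parallel gripper is mounted at the origin on the work surface. World frame = base frame: x ahead of the robot, y to its left, z up, the work surface at z = 0. Lengths are in m, angles in rad, forces in N, time in s.
With the tool pointing down it reaches from about 0.35 to 0.775 m from the base axis. Payload 5.5 kg.
Tool frame: the origin (TCP) lies at the very end of the fingers, on their centre line; the grasp point (between the pads) lies 19 mm behind it; z points along the fingers, y is the line along which they close (so a half turn about z gives the same grasp; the last joint's range is limited). The gripper opens to 85 mm and grips with 20 to 120 N. Pads are 22 mm wide; open, the fingers measure 114 mm over their backs; the gripper's body (76 mm by 85 mm) begins 54 mm behind the grasp point. The pads swing forward as they close: fully open they stand 13 mm farther back than shut.
Start: joints at [1.131, 0.313, 0.046, 1.304, 0, 1.431], TCP at [0.17, 0.549, 0.231] pointing down, gripper open.
Joint ranges: [-2.76, 2.76], [-0.86, 1.69], [-1.03, 1.26], [-2.2, 2.34], [-1.47, 1.5], [-3.14, 3.14]. Speed limits (rad/s): [2.57, 2.57, 3.14, 3.14, 3.14, 3.14].

### API

Orientations are given as a 3x3 rotation matrix whose columns are the frame's x, y, z axes.
In Python, from cell import robot gives the robot as it stands.
- The arm moves only by the tool step_arm, never from a script. Its argument "increments" is a list of rows, each a list of 4 numbers: the shift along the tool's x, y, z in m, then the turn about the tool's z in degrees. In form: [[tx, ty, tz, spin], ...]. A call has 1 to 10 rows; each row shifts and turns the commanded pose from where the row before left it, along the tool's axes as they then stand; what a row does not reach is not made up. A row lasts 1/12 s, in which the tool goes at most 41.7 mm and 7.16 degrees, less where a joint would pass 70% of its speed; a pose out of reach is approached as far as the arm can. A call is refused whole if a number of a shift passes 0.0417 or a number of a turn 7.16, either way. A call with a gripper value outside its range is refused whole. "jaw" is the opening, from 0 (shut) to 1 (fully open), set as the call begins (left out, the last holds). The fingers move at their own pace and stop on an object; "force" is the grip in N (left out, the last holds). Time passes only in rows, so rows that do not move let the fingers close. It gives the time, the measured TCP pose, the force, the opening and the grip force at its end, in the units of the state.
- robot.observe(): the state, without advancing time (a new reading comes with each control period).
- robot.grab_frame(name): name is "scene" or "top" or "wrist"; returns the picture (384x512x3 uint8, red, green, blue); there is no depth.
- robot.camera_info(name): a dict with "mtx" (3x3 intrinsics, pixels), "xyz" and "orientation" of the camera in the world. Camera axes: x right, y down, z forward; pixel columns grow to the right and rows downward; lengths in m; the calibration is good to about 2 mm. A picture is of the moment at which its call begins: read the wrist's pose just before it. camera_info takes no time and is no camera call; for the wrist camera it gives the pose at the moment of the call.
- robot.close_job(): hands the job in; it is judged then, once.
Trained networks look in the newest picture that a camera, given by its name, has taken for a name from the list of things; names that differ only in an ending like _2 or _b are one class to them, and where a whole thing is asked for, a point or a joint stands for the part that bears it (a point fixed in the world has none). Each returns a list of dicts, best first, with "confidence" (0 to 1); they miss things now and then, are a little off and sometimes report something else, mostly with a low value. They report only what shows in the picture. A call takes as long as a camera call. They do not tell look-alikes from the thing itself.
- robot.find_in(camera, target): "rect" ([left, top, right, bottom] in pixels, round what is visible of it).
- robot.cut_out(camera, target): "mask" (384x512 bool, what is visible of it) and "rect" ([left, top, right, bottom] in pixels, round what is visible of it).
The state is a dict: "time_s": time; "qpos": joint angles; "dq": joint speeds; "tau": joint torques, N m; "tool_pos": TCP position; "orientation": TCP orientation; "contact_force": force on the tool from outside, world axes, zero at the start; "torque": the same for the moment, N m; "grip_width": finger opening in m; "grasp_force": force on a finger pad.
Only numpy, scipy, OpenCV 4.12 (cv2) and the standard library are available. Lean on these libraries where they do the work, as an engineer would, in place of code of your own. Each camera call takes 0.05 s, during which the arm holds its last target. There are 200 camera calls.

## Working session

There is one attempt and no reset: what is moved stays moved. The work goes in short steps, Python scripts to look and compute and a tool call to move; the robot and the scene stay as the last step left them, time stands still between calls to the robot, and variables do not carry over. Pictures are saved under pics/ and viewed, at most 14 in all, crops included, and the job is handed in when it is done.

Besides the shell and the picture viewer there is one more tool, called as name(argument=value, ...) on one line, values as JSON. step_arm: Moves the arm, as the interface text tells. Its arguments: {"type":"object","properties":{"increments":{"type":"array","items":{"type":"array","items":{"type":"number"}}},"jaw":{"type":"number"},"force":{"type":"number"}},"required":["increments"]}

```bash
mkdir -p pics; ls; python3 - <<'E'
from cell import robot
import cv2,numpy as np
s=robot.observe(); print(s)
for c in ("scene","top"):
    im=robot.grab_frame(c); cv2.imwrite(f"pics/{c}0.png",cv2.cvtColor(im,cv2.COLOR_RGB2BGR)); i=robot.camera_info(c); print(c,i)
a=cv2.imread("pics/scene0.png");b=cv2.imread("pics/top0.png")
cv2.imwrite("pics/t1.png",cv2.resize(b,(800,600),interpolation=cv2.INTER_CUBIC))
E
```

```text
pics
{'time_s': 0.0, 'qpos': array([1.13141484e+00, 3.14029688e-01, 4.49823415e-02, 1.30358015e+00,
       6.99709393e-06, 1.43121721e+00]), 'dq': array([-0.00132853,  0.00155346, -0.00017332, -0.00147243, -0.00248169,
        0.00077589]), 'tau': array([-1.93994325e-03, -4.80630970e+01,  2.98531777e+01,  1.94044621e-02,
       -5.36668922e-04, -1.22917591e-06]), 'tool_pos': array([0.16959626, 0.54889597, 0.23039357]), 'orientation': array([[-9.55394771e-01,  2.95330687e-01, -7.85274832e-04],
       [ 2.95331615e-01,  9.55393375e-01, -1.65425908e-03],
       [ 2.61692901e-04, -1.81238696e-03, -9.99998323e-01]]), 'contact_force': array([ 0.45003084, -0.12315338, -0.4630637 ]), 'torque': array([ 0.03557276, -0.03961504, -0.06260011]), 'grasp_force': 0.0, 'grip_width': 0.08500285843872468}
scene {'mtx': array([[404.65661857,   0.        , 255.25419567],
       [  0.        , 404.65661857, 191.27066264],
       [  0.        ,   0.        ,   1.        ]]), 'xyz': array([1.00785569, 0.27533011, 1.10143499]), 'orientation': array([[-0.59966781,  0.66328557, -0.44771729],
       [ 0.80018556,  0.50404089, -0.32503207],
       [ 0.01007874, -0.55316818, -0.83300863]])}
top {'mtx': array([[405.14264668,   0.        , 256.83941984],
       [  0.        , 405.14264668, 190.02074644],
       [  0.        ,   0.        ,   1.        ]]), 'xyz': array([ 0.29407776, -0.08111613,  1.3746654 ]), 'orientation': array([[-0.01301198, -0.98635038,  0.1641451 ],
       [-0.99977845,  0.01555   ,  0.01418652],
       [-0.01654534, -0.16392414, -0.98633419]])}
```

View pics/t1.png

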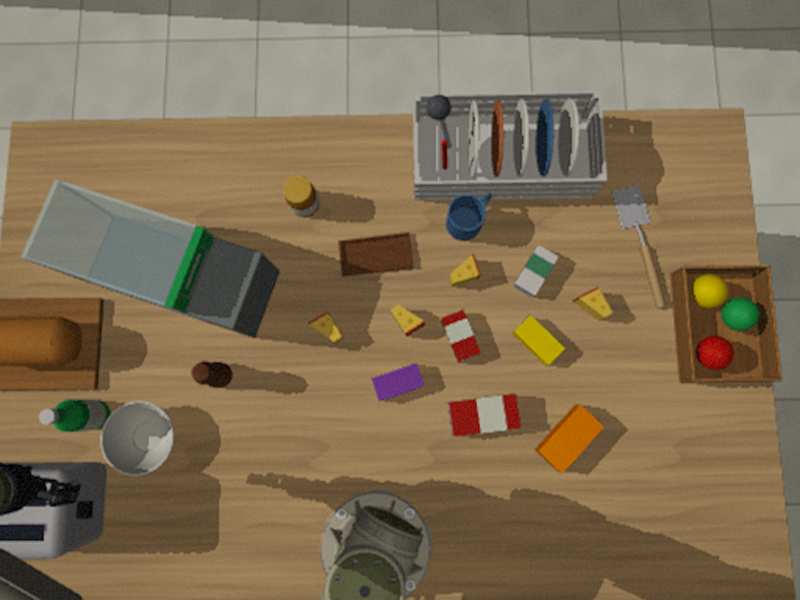

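View pics/scene0.png

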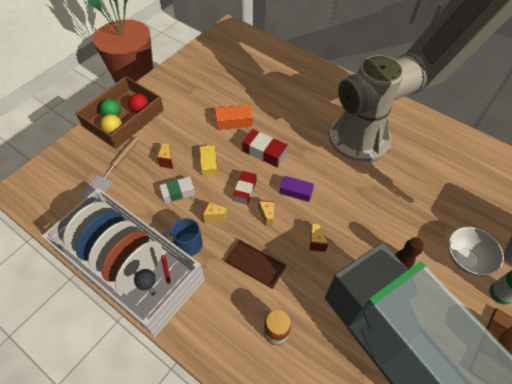

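The top view shows four wedges at about (327,327), (407,320), (464,271) and (595,303) in the enlarged picture. The tray is at (375,255), the caddy at (150,260), and the white/green tin at (537,270). There is no blue tin.

Candidates for tin1 are small red (460,335), large red (485,414), orange (570,438), purple (398,382) and yellow (540,340). Orange, purple and yellow are excluded. Of the two reds the smaller one, at (460,335), is the one meant.

Next I fit poses to the silhouettes and check that crop.

```bash
cat > h.py <<'E'
from cell import robot
import cv2,numpy as np
from scipy.optimize import minimize
def prism(poly,z0,z1): return np.array([[x,y,z] for z in (z0,z1) for x,y in poly])
def box(x0,x1,y0,y1,z0,z1): return prism([(x0,y0),(x1,y0),(x1,y1),(x0,y1)],z0,z1)
S=dict(wedge=[prism([(-.031,-.01),(.031,-.01),(.031,.038),(-.031,.01)],0,.05)],
 tin=[box(-.05,.05,-.025,.025,0,.038)],tray=[box(-.04,.04,-.08,.08,0,.012)],
 caddy=[box(0,.305,-.08,.08,0,.241),box(-.1,0,-.08,.08,0,.175)])
def shape(n): return next(v for k,v in S.items() if n.startswith(k))
def proj(i,P):
    c=(P-i["xyz"])@i["orientation"]; u=c@i["mtx"].T; return u[:,:2]/u[:,2:]
def plane(i,uv,z):
    r=i["orientation"]@np.linalg.inv(i["mtx"])@np.array([uv[0],uv[1],1.]); return i["xyz"]+r*(z-i["xyz"][2])/r[2]
def world(V,p,z=0):
    c,s=np.cos(p[2]),np.sin(p[2]); return np.c_[V[:,0]*c-V[:,1]*s+p[0],V[:,0]*s+V[:,1]*c+p[1],V[:,2]+z]
def sil(i,sh,p,z=0,k=2):
    m=np.zeros((384*k,512*k),np.uint8)
    for V in sh:
        q=cv2.convexHull(((proj(i,world(V,p,z))+.5)*k-.5).astype(np.float32))
        cv2.fillConvexPoly(m,np.clip(np.round(q*16),-2**20,2**20).astype(np.int32),255,cv2.LINE_AA,4)
    return m/255.
def fit(i,mask,name,z=0,p0=None,k=2):
    sh=shape(name); M=cv2.resize(mask.astype(np.float32),None,fx=k,fy=k,interpolation=cv2.INTER_LINEAR)
    def cost(p):
        A=sil(i,sh,p,z,k); return 1-np.minimum(A,M).sum()/max(np.maximum(A,M).sum(),1)
    if p0 is None:
        ys,xs=np.nonzero(mask); zc=z+max(V[:,2].max() for V in sh)/2
        c=plane(i,(xs.mean(),ys.mean()),zc); off=np.mean([V.mean(0) for V in sh],0)
        st=[]
        for a in np.arange(-np.pi,np.pi,np.pi/8):
            st.append([c[0]-np.cos(a)*off[0]+np.sin(a)*off[1],c[1]-np.sin(a)*off[0]-np.cos(a)*off[1],a])
        st=sorted(st,key=cost)[:4]
    else: st=[p0]
    R=[]
    for p in st:
        r=minimize(cost,p,method="Nelder-Mead",options=dict(initial_simplex=np.array([p,np.add(p,[.01,0,0]),np.add(p,[0,.01,0]),np.add(p,[0,0,.2])]),xatol=1e-4,fatol=1e-4,maxiter=150))
        R.append((r.fun,r.x))
    return min(R,key=lambda t:t[0])
def save(im,n,box=None,f=1):
    if box: im=im[box[1]:box[3],box[0]:box[2]]
    cv2.imwrite(n,cv2.cvtColor(cv2.resize(im,None,fx=f,fy=f,interpolation=cv2.INTER_CUBIC),cv2.COLOR_RGB2BGR))
def pose():
    s=robot.observe(); O=s["orientation"]; return s["tool_pos"],np.degrees(np.arctan2(O[1,0],O[0,0])),s
def show(im,name,cands):
    pass
E
python3 - <<'E'
from h import *
im=robot.grab_frame("top"); i=robot.camera_info("top")
for n in ("wedge0","tin1","tin2","tin0","tray","caddy"):
    for d in robot.cut_out("top",n):
        if d["confidence"]<.3: print(n,d["confidence"],d["rect"]);continue
        c,p=fit(i,d["mask"],n); col=np.median(im[d["mask"]],0)
        print(n,round(d["confidence"],2),np.round(d["rect"]),d["mask"].sum(),"IoU",round(1-c,3),np.round(p,4),np.degrees(p[2]).round(1),col)
for n in ("mug","jar","mill"):
    for d in robot.find_in("top",n)[:1]:
        r=d["rect"]; print(n,np.round(r),plane(i,((r[0]+r[2])/2,(r[1]+r[3])/2),.05).round(3))
save(im,"pics/crop1.png",(230,140,410,310),3.5)
print(robot.camera_info("wrist")); print(robot.observe()["time_s"])
E
```

```text
wedge0 0.82 [289. 165. 306. 183.] 241 IoU 0.916 [ 0.5605 -0.1959 -1.293 ] -74.1 [177. 146.  50.]
wedge0 0.64 [249. 196. 275. 214.] 238 IoU 0.893 [ 0.4652 -0.0637 -2.5344] -145.2 [181. 149.  54.]
wedge0 0.61 [196. 200. 218. 218.] 214 IoU 0.877 [0.453  0.0906 0.53  ] 30.4 [133. 108.  40.]
wedge0 0.55 [368. 186. 390. 204.] 250 IoU 0.835 [ 0.4982 -0.4804  0.5327] 30.5 [176.  145.5  48. ]
tin1 0.95 [344. 262. 386. 302.] 907 IoU 0.682 [ 0.2186 -0.4129 -0.7388] -42.3 [186. 102.   0.]
tin1 0.9 [287. 251. 335. 283.] 1048 IoU 0.522 [ 0.2663 -0.2453 -1.1898] -68.2 [138.   46.5  35. ]
tin1 0.88 [330. 157. 356. 189.] 499 IoU 0.929 [ 0.5719 -0.3515 -0.5473] -31.4 [151. 147. 138.]
tin1 0.82 [286. 200. 304. 231.] 426 IoU 0.816 [ 0.4322 -0.1838 -2.8136] -161.2 [136.   35.5  29.5]
tin1 0.81 [330. 202. 360. 233.] 518 IoU 0.919 [ 0.42   -0.35   -2.3873] -136.8 [184. 162.   0.]
tin1 0.69 [236. 231. 270. 256.] 502 IoU 0.944 [ 0.3362 -0.0502 -1.2625] -72.3 [106.  52. 131.]
tin2 0.95 [344. 262. 386. 302.] 907 IoU 0.682 [ 0.2186 -0.4129 -0.7388] -42.3 [186. 102.   0.]
tin2 0.9 [287. 251. 335. 283.] 1048 IoU 
[... 1160 characters left out ...]
5 [ 0.6168  0.5023 -1.5918] -91.2 [112. 122. 115.]
caddy 0.64 [ 14. 115. 180. 215.] 8797 IoU 0.98 [0.544  0.3293 1.2385] 71.0 [112. 122. 115.]
mug [286. 125. 311. 156.] [ 0.683 -0.205  0.05 ]
jar [180. 113. 206. 139.] [0.739 0.153 0.05 ]
mill [122. 231. 150. 249.] [0.356 0.334 0.05 ]
{'mtx': array([[300.39146591,   0.        , 254.92892533],
       [  0.        , 300.39146591, 187.98210275],
       [  0.        ,   0.        ,   1.        ]]), 'xyz': array([0.10660119, 0.56932215, 0.37405244]), 'orientation': array([[ 2.95857537e-01,  9.21714463e-01,  2.50820189e-01],
       [ 9.55232037e-01, -2.85550822e-01, -7.74111356e-02],
       [ 2.70947715e-04,  2.62494148e-01, -9.64933546e-01]])}
0.6
```

View pics/crop1.png

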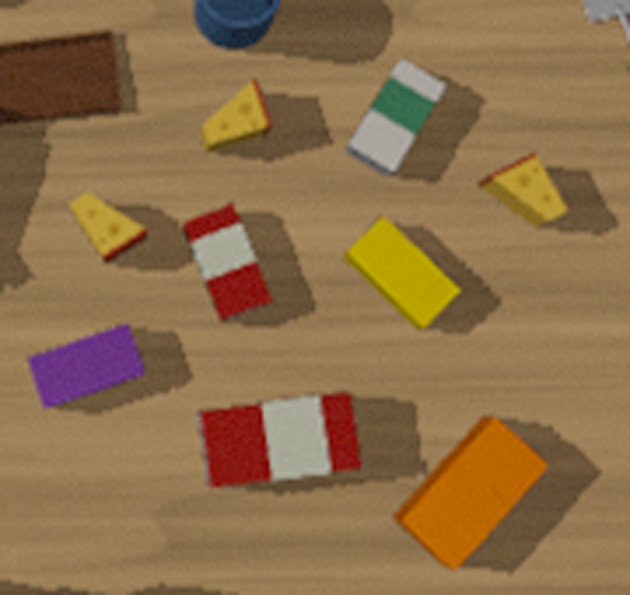

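Enlarged crop: the small red tin is at crop (228,260), with a footprint near 100x50. The large red at (280,440) is half as big again, so the small one is tin1. The white/green tin2 is at (397,115), and the four wedges and the tray are clear. Now I'll write a move planner and go to a look-out pose above the middle.

```bash
cat >> h.py <<'E'
def plan(wps,step=.03,P=None,a=None):
    """waypoints (x,y,z,yaw deg); rows rounded with feedback, grouped by 10 (json)"""
    if P is None: P,a,_=pose()
    P=np.array(P,float); a=a%360; rows=[]
    for w in wps:
        T=np.array(w[:3]); A=w[3]
        n=int(max(np.ceil(np.linalg.norm(T-P)/step),np.ceil(abs(A-a)/6.5),1)); P0,a0=P.copy(),a
        for k in range(1,n+1):
            g=P0+(T-P0)*k/n; b=a0+(A-a0)*k/n; t=np.radians(a); c,s=np.cos(t),np.sin(t)
            X=np.array([c,s,0]);Y=np.array([s,-c,0]); d=g-P
            r=[round(float(v),4 if k==n else 3) for v in (d@X,d@Y,-d[2])]+[round(a-b,1 if k==n else 0)]
            P=P+r[0]*X+r[1]*Y+np.array([0,0,-r[2]]); a-=r[3]; rows.append(r)
    for k in range(0,len(rows),10): print(str(rows[k:k+10]).replace(" ","").replace("-0.0,","0,").replace(".0]","]"))
    print("end",P.round(4),round(a,2)); return P,a
E
python3 -c "
from h import *
plan([(.38,.25,.3,175),(.47,-.2,.3,180)],.035)"
```

```text
[[-0.026,-0.02,-0.006,np.float64(-1.0)],[-0.026,-0.021,-0.006,np.float64(-1.0)],[-0.026,-0.021,-0.007,np.float64(-1.0)],[-0.025,-0.022,-0.006,np.float64(-1.0)],[-0.025,-0.022,-0.006,np.float64(-2.0)],[-0.024,-0.023,-0.006,np.float64(-1.0)],[-0.023,-0.024,-0.007,np.float64(-1.0)],[-0.024,-0.024,-0.006,np.float64(-1.0)],[-0.022,-0.024,-0.006,np.float64(-1.0)],[-0.023,-0.024,-0.006,np.float64(-1.0)]]
[[-0.0216,-0.0254,-0.0066,np.float64(-1.2)],[-0.009,-0.031,0,np.float64(-0.0)],[-0.009,-0.032,0,np.float64(-1.0)],[-0.009,-0.032,0,np.float64(-0.0)],[-0.009,-0.031,0,np.float64(-0.0)],[-0.008,-0.032,0,np.float64(-1.0)],[-0.008,-0.032,0,np.float64(-0.0)],[-0.009,-0.031,0,np.float64(-0.0)],[-0.008,-0.032,0,np.float64(-1.0)],[-0.007,-0.032,0,np.float64(-0.0)]]
[[-0.008,-0.032,0,np.float64(-1.0)],[-0.007,-0.032,0,np.float64(0.0)],[-0.007,-0.032,0,np.float64(-0.0)],[-0.007,-0.032,0,np.float64(-1.0)],[-0.006,-0.0321,0,np.float64(0.0)]]
end [ 0.47 -0.2   0.3 ] 180.03
```

step_arm(increments=[[-0.026,-0.02,-0.006,-1],[-0.026,-0.021,-0.006,-1],[-0.026,-0.021,-0.007,-1],[-0.025,-0.022,-0.006,-1],[-0.025,-0.022,-0.006,-2],[-0.024,-0.023,-0.006,-1],[-0.023,-0.024,-0.007,-1],[-0.024,-0.024,-0.006,-1],[-0.022,-0.024,-0.006,-1],[-0.023,-0.024,-0.006,-1]], jaw=1)

```text
time_s: 1.43
tool_pos: [0.3617, 0.2761, 0.2939]
orientation: [[-0.994, 0.107, 0.001], [0.107, 0.994, 0.0], [-0.001, 0.001, -1.0]]
contact_force: [1.3, 0.9, -0.1]
grip_width: 0.0856
grasp_force: 0.0
```

step_arm(increments=[[-0.0216,-0.0254,-0.0066,-1.2],[-0.009,-0.031,0,0],[-0.009,-0.032,0,-1],[-0.009,-0.032,0,0],[-0.009,-0.031,0,0],[-0.008,-0.032,0,-1],[-0.008,-0.032,0,0],[-0.009,-0.031,0,0],[-0.008,-0.032,0,-1],[-0.007,-0.032,0,0]])

```text
time_s: 2.27
tool_pos: [0.4377, -0.041, 0.3002]
orientation: [[-0.999, 0.034, 0.001], [0.034, 0.999, -0.0], [-0.001, -0.0, -1.0]]
contact_force: [-0.1, -0.3, -0.5]
grip_width: 0.0859
grasp_force: 0.0
```

step_arm(increments=[[-0.008,-0.032,0,-1],[-0.007,-0.032,0,0],[-0.007,-0.032,0,0],[-0.007,-0.032,0,-1],[-0.006,-0.032,0,0],[0,0,0,0],[0,0,0,0],[0,0,0,0]])

```text
time_s: 2.93
tool_pos: [0.4696, -0.1997, 0.2997]
orientation: [[-1.0, 0.0, -0.001], [0.0, 1.0, 0.001], [0.001, 0.001, -1.0]]
contact_force: [-0.0, -0.6, 0.7]
grip_width: 0.0851
grasp_force: 0.0
```

```bash
python3 - <<'E'
import re
t=open('h.py').read()
t=t.replace("[round(a-b,1 if k==n else 0)]","[float(round(a-b,1 if k==n else 0))]"); open('h.py','w').write(t)
E
cat >> h.py <<'E'
def scan(cam,names,z={},f=.3,inits=None):
    im=robot.grab_frame(cam); i=robot.camera_info(cam); out=[]
    v=im.copy()
    for n in names:
        for d in robot.cut_out(cam,n):
            if d["confidence"]<f: continue
            r=d["rect"]; edge=r[0]<3 or r[1]<3 or r[2]>508 or r[3]>380
            c,p=fit(i,d["mask"],n,z.get(n,0)); col=np.median(im[d["mask"]],0)
            print(n,round(d["confidence"],2),np.round(r).astype(int),"EDGE" if edge else "","IoU",round(1-c,3),p[:2].round(4),np.degrees(p[2]).round(1)%360,col)
            for V in shape(n):
                q=proj(i,world(V,p,z.get(n,0))); h=len(q)//2
                cv2.polylines(v,[np.round(q[h:]*16).astype(np.int32)],True,(255,0,255),1,cv2.LINE_AA,4)
            out.append((n,p,d))
    return im,v,out
E
python3 - <<'E'
from h import *
print(pose()[:2])
im,v,o=scan("wrist",("wedge0","tin1","tray"))
save(v,"pics/w1.png",None,1.56)
E
```

```text
(array([ 0.46960872, -0.19973241,  0.29969627]), np.float64(179.98371482899418))
wedge0 0.8 [ 26 153  96 198]  IoU 0.931 [ 0.4995 -0.4804] 25.6 [192. 145.  67.]
wedge0 0.78 [437 118 511 171] EDGE IoU 0.973 [0.4548 0.0921] 29.7 [121.   95.   50.5]
wedge0 0.7 [232 203 282 251]  IoU 0.959 [ 0.5623 -0.196 ] 288.7 [208. 163.  78.]
wedge0 0.55 [320 130 376 181]  IoU 0.944 [ 0.4675 -0.0601] 211.9 [223. 184.  86.]
tin1 0.79 [58  1 95 14] EDGE IoU 0.925 [ 0.2353 -0.4476] 230.4 [169.  88.  32.]
tin1 0.64 [234  89 292 171]  IoU 0.95 [ 0.4341 -0.1848] 21.6 [158.  46.  42.]
tin1 0.6 [168   0 293  37] EDGE IoU 0.74 [ 0.2796 -0.2459] 277.6 [159.  47.  43.]
tray 0.66 [325 219 433 278]  IoU 0.674 [ 0.6195 -0.0025] 186.3 [96. 63. 44.]
```

View pics/w1.png

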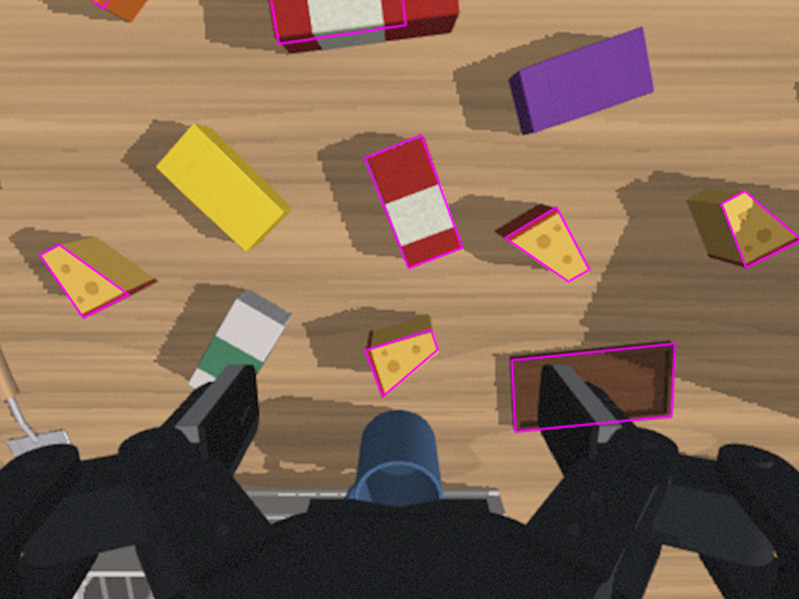

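Wrist view: the outlines sit on all four wedge tops, tin1 and the tray. In the enlarged picture that is tin1 at (413,201), W_c (402,362), W_d (545,245), W_a (84,280) and W_b (760,230). I take tin1 first.

```bash
python3 - <<'E'
from h import *
P,a=plan([(.434,-.185,.12,201.6),(.434,-.185,.006,201.6)],.033)
P,a=plan([(.434,-.185,.25,201.6),(.51,.19,.25,251),(.526,.277,.25,251)],.035,P,a)
E
```

```text
[[0.006,0.002,0.03,-4],[0.006,0.003,0.03,-3],[0.005,0.003,0.03,-4],[0.006,0.003,0.03,-3],[0.005,0.004,0.03,-4],[0.005,0.0042,0.0302,-3.5],[0,0,0.029,0],[0,0,0.028,0],[0,0,0.029,0],[0,0,0.028,0]]
end [ 0.434 -0.185  0.006] 201.61
[[0,0,-0.035,0],[0,0,-0.035,0],[0,0,-0.035,0],[0,0,-0.034,0],[0,0,-0.035,0],[0,0,-0.035,0],[0,0,-0.035,0],[-0.019,0.029,0.0,-4],[-0.021,0.028,0.0,-5],[-0.023,0.026,0.0,-4]]
[[-0.025,0.024,0.0,-5],[-0.027,0.022,0.0,-4],[-0.029,0.02,0.0,-5],[-0.03,0.017,0.0,-4],[-0.031,0.015,0.0,-5],[-0.033,0.013,0.0,-4],[-0.033,0.01,0.0,-5],[-0.034,0.0069,0.0,-4.4],[-0.029,0.004,0.0,0],[-0.029,0.005,0.0,0]]
[[-0.0294,0.0042,0.0,0]]
end [0.5259 0.277  0.25  ] 251.01
```

step_arm(increments=[[0.006,0.002,0.03,-4],[0.006,0.003,0.03,-3],[0.005,0.003,0.03,-4],[0.006,0.003,0.03,-3],[0.005,0.004,0.03,-4],[0.005,0.004,0.03,-3.5],[0,0,0.029,0],[0,0,0.028,0],[0,0,0.029,0],[0,0,0.028,0]])

```text
time_s: 3.97
tool_pos: [0.4343, -0.1854, 0.0052]
orientation: [[-0.93, -0.368, 0.001], [-0.368, 0.93, -0.001], [-0.001, -0.001, -1.0]]
contact_force: [-0.6, 0.1, -0.6]
grip_width: 0.0853
grasp_force: 0.0
```

step_arm(increments=[[0,0,0,0],[0,0,0,0],[0,0,0,0],[0,0,0,0],[0,0,0,0],[0,0,0,0],[0,0,0,0],[0,0,0,0]], jaw=0, force=45)

```text
time_s: 4.63
tool_pos: [0.4355, -0.1869, 0.0076]
orientation: [[-0.93, -0.367, 0.003], [-0.367, 0.93, -0.001], [-0.002, -0.002, -1.0]]
contact_force: [0.5, 0.9, 8.0]
grip_width: 0.0497
grasp_force: 48.0
```

step_arm(increments=[[0,0,-0.02,0],[0,0,-0.035,0],[0,0,-0.035,0],[0,0,-0.034,0],[0,0,-0.035,0],[0,0,-0.035,0],[0,0,-0.035,0],[0,0,-0.015,0]])

```text
time_s: 5.3
tool_pos: [0.4354, -0.1872, 0.2552]
orientation: [[-0.93, -0.367, 0.006], [-0.367, 0.93, -0.004], [-0.004, -0.006, -1.0]]
contact_force: [1.0, 0.2, -0.7]
grip_width: 0.0493
grasp_force: 47.8
```

step_arm(increments=[[-0.019,0.029,0,-4],[-0.021,0.028,0,-5],[-0.023,0.026,0,-4],[-0.025,0.024,0,-5],[-0.027,0.022,0,-4],[-0.029,0.02,0,-5],[-0.03,0.017,0,-4],[-0.031,0.015,0,-5],[-0.033,0.013,0,-4],[-0.033,0.01,0,-5]])

```text
time_s: 6.13
tool_pos: [0.5034, 0.1565, 0.2503]
orientation: [[-0.395, -0.919, 0.001], [-0.919, 0.395, 0.0], [-0.0, -0.001, -1.0]]
contact_force: [0.3, -1.0, -2.4]
grip_width: 0.0491
grasp_force: 47.9
```

step_arm(increments=[[-0.034,0.007,0,-4.4],[-0.02,0.003,0,0],[0,0,0,0],[0,0,0,0]])

```text
time_s: 6.47
tool_pos: [0.5141, 0.2095, 0.2498]
orientation: [[-0.325, -0.946, -0.0], [-0.946, 0.325, -0.0], [0.001, 0.0, -1.0]]
contact_force: [-0.1, 0.1, -1.1]
grip_width: 0.0496
grasp_force: 47.8
```

```bash
python3 - <<'E'
from h import *
P,a,s=pose(); print(P,a,s["grip_width"])
im=robot.grab_frame("wrist"); save(im,"pics/w2.png",None,1.2)
c=[.544,.3293,np.radians(71)]
i=robot.camera_info("wrist")
v=im.copy()
for V in S["caddy"]:
    q=proj(i,world(V,c)); 
    cv2.polylines(v,[np.round(q[4:]).astype(int)],True,(255,0,255),1,cv2.LINE_AA)
fl=world(np.array([[0,-.05,.175],[0,.05,.175],[0,.05,.235],[0,-.05,.235]]),c)
cv2.polylines(v,[np.round(proj(i,fl)).astype(int)],True,(0,255,255),1,cv2.LINE_AA)
save(v,"pics/w2.png",None,1.56)
plan([(.526,.277,.25,251),(.526,.277,.184,251)],.03)
E
```

```text
[0.51406691 0.2094774  0.24975727] -108.95096691277833 0.04961800899344339
[[-0.023,0.004,0,-0],[-0.023,0.003,0,-0],[-0.0226,0.0039,-0.0002,-0],[0,0.0,0.022,-0],[0,0.0,0.022,-0],[0,0.0,0.022,-0]]
end [0.526 0.277 0.184] 250.97
```

View pics/w2.png

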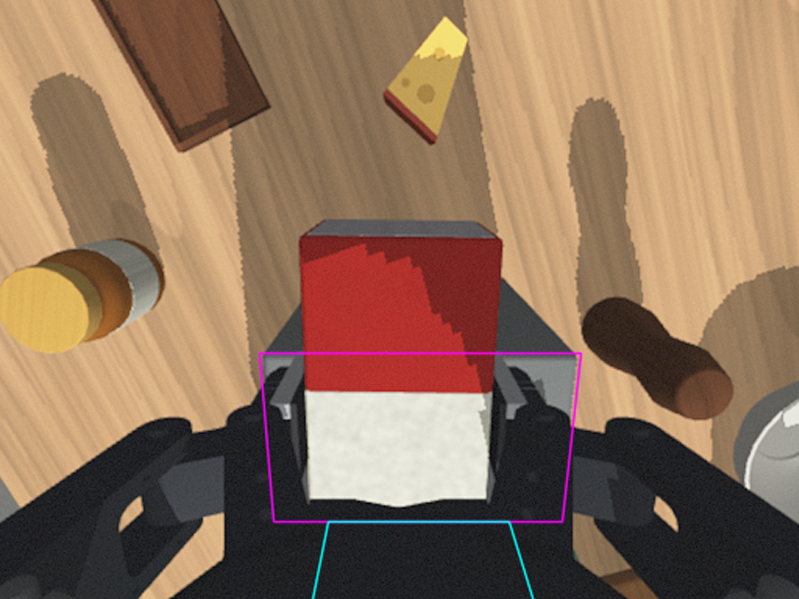

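Wrist view: tin1 hangs square in the grip. The deck's front edge at row 352 matches the drawn caddy outline, so the caddy pose is good. Place it on the deck.

step_arm(increments=[[-0.023,0.004,0,0],[-0.023,0.003,0,0],[-0.0225,0.004,0,0],[0,0,0.022,0],[0,0,0.022,0],[0,0,0.016,0],[0,0,0.006,0],[0,0,0,0],[0,0,0,0]])

```text
time_s: 7.27
tool_pos: [0.5265, 0.2757, 0.1845]
orientation: [[-0.328, -0.945, 0.0], [-0.945, 0.328, 0.0], [-0.0, -0.0, -1.0]]
contact_force: [0.1, 0.8, -1.8]
grip_width: 0.0494
grasp_force: 47.5
```

step_arm(increments=[[0,0,0,0],[0,0,0,0],[0,0,0,0],[0,0,0,0],[0,0,0,0],[0,0,-0.025,0],[0,0,-0.03,0],[0,0,-0.025,0]], jaw=1)

```text
time_s: 7.93
tool_pos: [0.5261, 0.2769, 0.2651]
orientation: [[-0.327, -0.945, -0.0], [-0.945, 0.327, -0.0], [0.0, 0.0, -1.0]]
contact_force: [0.7, -0.1, -0.1]
grip_width: 0.0853
grasp_force: 0.0
```

step_arm(increments=[[0.02,0,0,0],[0.025,0,0,0],[0.025,0,0,0],[0.005,0,0,0],[0,0,0,0],[0,0,0.025,0],[0,0,0.03,0],[0,0,0.021,0],[0,0,0,0]], jaw=0)

```text
time_s: 8.68
tool_pos: [0.4994, 0.2062, 0.1833]
orientation: [[-0.326, -0.945, -0.007], [-0.945, 0.326, -0.001], [0.004, 0.007, -1.0]]
contact_force: [-0.1, -0.3, -0.1]
grip_width: -0.0001
grasp_force: 0.0
```

```bash
python3 - <<'E'
from h import *
P,a,s=pose(); print(P,a,s["grip_width"],s["contact_force"])
c=np.array([.544,.3293]);u=np.array([.3256,.9455]);w=np.array([-.9455,.3256])
print("caddy xy of tcp",(P[:2]-c)@u,(P[:2]-c)@w)
E
```

```text
[0.49938864 0.20619029 0.18329989] -109.03991291603096 -0.00011799063438219779 [-0.09435692 -0.27434149 -0.11040252]
caddy xy of tcp -0.1309256848827571 0.0020955188779665374
```

step_arm(increments=[[-0.014,0,-0.003,0],[-0.014,0,0,0],[-0.014,0,0,0],[-0.014,0,0,0],[-0.014,0,0,0],[-0.014,0,0,0],[-0.014,0,0,0],[-0.014,0,0,0],[-0.005,0,0,0],[0,0,0,0]])

```text
time_s: 9.52
tool_pos: [0.5401, 0.3171, 0.1914]
orientation: [[-0.326, -0.945, -0.0], [-0.945, 0.326, -0.003], [0.003, -0.0, -1.0]]
contact_force: [-1.5, -4.0, 0.2]
grip_width: 0.0
grasp_force: 0.0
```

step_arm(increments=[[0,0,0,0],[0,0,0,0],[0.02,0,0,0],[0.03,0,-0.02,0],[0.03,0,-0.03,0],[0.03,0,-0.03,0],[0,0,0,0],[0,0,0,0]], jaw=1)

```text
time_s: 10.18
tool_pos: [0.5061, 0.2134, 0.2732]
orientation: [[-0.329, -0.944, 0.007], [-0.944, 0.329, 0.003], [-0.005, -0.006, -1.0]]
contact_force: [-0.5, 0.5, 0.2]
grip_width: 0.0856
grasp_force: 0.0
```

```bash
python3 - <<'E'
from h import *
P,a,s=pose(); print(P,a,s["time_s"])
im=robot.grab_frame("top"); A=cv2.resize(im[95:225,0:190],None,fx=2.8,fy=2.8,interpolation=cv2.INTER_CUBIC)
im=robot.grab_frame("wrist"); B=cv2.resize(im,(485,364))
save(np.vstack([A[:,:485] if A.shape[1]>=485 else np.pad(A,((0,0),(0,485-A.shape[1]),(0,0)))])[:300],"pics/c3.png") if 0 else None
A=cv2.resize(A,(400,275)); B=cv2.resize(B,(400,300)); save(np.hstack([np.pad(A,((0,25),(0,0),(0,0))),B]),"pics/c3.png")
E
```

```text
[0.50608904 0.21341979 0.27323257] -109.17840360754565 10.1833
```

View pics/c3.png

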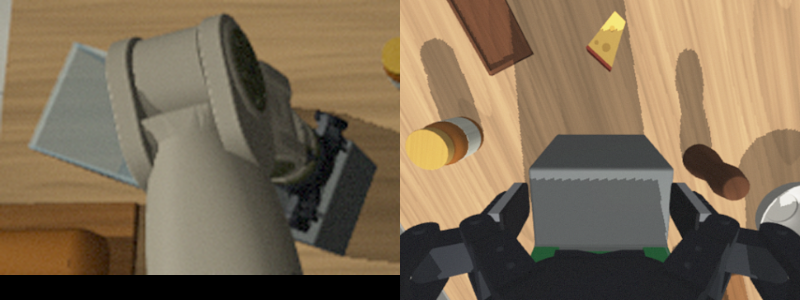

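The right half shows an empty deck with the flap edge green at (545..655,252), so tin1 has gone in. The arm hides the bin in the left half, so I'll verify it later. Now tin2: fly over it and take one close look.

```bash
python3 - <<'E'
from h import *
P,a=plan([(.572,-.3515,.25,148.6)],.036)
E
```

```text
[[0.032,-0.016,0.001,6],[0.03,-0.018,0.002,7],[0.028,-0.023,0.001,6],[0.025,-0.025,0.001,7],[0.022,-0.028,0.001,6],[0.019,-0.03,0.002,6],[0.016,-0.032,0.001,7],[0.012,-0.034,0.001,6],[0.008,-0.034,0.001,7],[0.004,-0.036,0.002,6]]
[[0,-0.035,0.001,6],[-0.004,-0.036,0.001,7],[-0.008,-0.034,0.001,6],[-0.011,-0.034,0.002,7],[-0.016,-0.032,0.001,6],[-0.0185,-0.0303,0.001,6.3]]
end [ 0.572  -0.3515  0.25  ] 148.62
```

step_arm(increments=[[0.032,-0.016,0.001,6],[0.03,-0.018,0.002,7],[0.028,-0.023,0.001,6],[0.025,-0.025,0.001,7],[0.022,-0.028,0.001,6],[0.019,-0.03,0.002,6],[0.016,-0.032,0.001,7],[0.012,-0.034,0.001,6],[0.008,-0.034,0.001,7],[0.004,-0.036,0.002,6]])

```text
time_s: 11.12
tool_pos: [0.5466, -0.141, 0.2552]
orientation: [[-0.993, -0.116, -0.001], [-0.116, 0.993, 0.001], [0.001, 0.002, -1.0]]
contact_force: [0.3, 0.2, 0.2]
grip_width: 0.085
grasp_force: 0.0
```

step_arm(increments=[[0,-0.035,0.001,6],[-0.004,-0.036,0.001,7],[-0.008,-0.034,0.001,6],[-0.011,-0.034,0.002,7],[-0.016,-0.032,0.001,6],[-0.0185,-0.03,0.001,6.3],[0,0,0,0],[0,0,0,0]])

```text
time_s: 11.78
tool_pos: [0.5718, -0.3527, 0.2463]
orientation: [[-0.853, 0.522, -0.003], [0.522, 0.853, 0.003], [0.004, 0.001, -1.0]]
contact_force: [-0.7, 0.0, 0.5]
grip_width: 0.0853
grasp_force: 0.0
```

```bash
python3 - <<'E'
from h import *
P,a,s=pose(); print(P,a,s["time_s"])
im,v,o=scan("wrist",("tin2","wedge0"))
it=robot.camera_info("top"); im=robot.grab_frame("top"); save(im,"pics/c4a.png",(5,105,185,225),3)
A=cv2.resize(im[105:225,5:185],(450,300),interpolation=cv2.INTER_CUBIC); B=cv2.resize(v,(350,262)); save(np.hstack([A,np.pad(B,((0,38),(0,0),(0,0)))]),"pics/c4.png")
E
```

```text
[ 0.57179451 -0.35273558  0.24631253] 148.56638129604337 11.7833
tin2 0.86 [135  11 237  87]  IoU 0.977 [ 0.4221 -0.3483] 223.6 [229. 205.  65.]
tin2 0.74 [233 121 279 203]  IoU 0.974 [ 0.5723 -0.3497] 327.6 [203. 196. 194.]
wedge0 0.91 [337  56 404 133]  IoU 0.967 [ 0.5624 -0.194 ] 286.5 [219. 177.  84.]
wedge0 0.82 [ 99 144 176 190]  IoU 0.975 [ 0.499  -0.4791] 26.5 [217. 174.  82.]
```

View pics/c4.png

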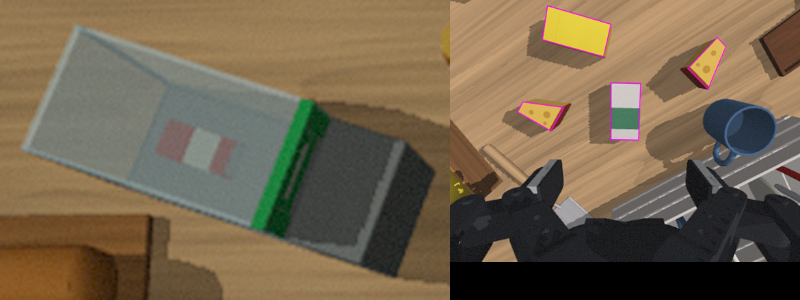

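tin1 lies in the bin at (195,150) and the flap is shut. The wrist view shows the outline of tin2 sitting tightly on it at (625,110). Grasp tin2.

```bash
python3 - <<'E'
from h import *
P,a=plan([(.5723,-.3497,.12,147.6),(.5723,-.3497,.01,147.6)],.036)
P,a=plan([(.5723,-.3497,.255,147.6)],.035,P,a)
P,a=plan([(.53,.16,.255,251),(.526,.277,.25,251),(.526,.277,.187,251)],.036,P,a)
E
```

```text
[[0,0.0,0.032,0],[0,0.0,0.033,1],[0,0.0,0.032,-0],[-0.0001,0.0003,0.0324,0.2],[0,0.0,0.028,-0],[0,0.0,0.027,-0],[0,0.0,0.028,-0],[0,0.0,0.027,-0]]
end [ 0.5723 -0.3497  0.01  ] 147.57
[[0,0.0,-0.035,-0],[0,0.0,-0.035,-0],[0,0.0,-0.035,-0],[0,0.0,-0.035,-0],[0,0.0,-0.035,-0],[0,0.0,-0.035,-0],[0,0.0,-0.035,-0]]
end [ 0.5723 -0.3497  0.255 ] 147.57
[[0.019,0.025,0.0,-6],[0.017,0.028,0.0,-7],[0.013,0.029,0.0,-6],[0.01,0.03,0.0,-7],[0.006,0.032,0.0,-6],[0.003,0.032,0.0,-7],[-0.001,0.031,0.0,-6],[-0.004,0.032,0.0,-7],[-0.009,0.031,0.0,-6],[-0.011,0.03,0.0,-7]]
[[-0.015,0.028,0.0,-6],[-0.018,0.027,0.0,-7],[-0.021,0.024,0.0,-6],[-0.023,0.022,0.0,-6],[-0.025,0.019,0.0,-7],[-0.0281,0.0162,0.0,-6.4],[-0.027,0.01,0.001,-0],[-0.028,0.011,0.002,-0],[-0.027,0.01,0.001,-0],[-0.0273,0.0109,0.001,-0]]
[[0.0,0.0,0.032,-0],[0.0,0.0,0.031,-0]]
end [0.526 0.277 0.187] 250.97
```

step_arm(increments=[[0,0,0.032,0],[0,0,0.033,1],[0,0,0.032,0],[0,0,0.032,0],[0,0,0.028,0],[0,0,0.027,0],[0,0,0.028,0],[0,0,0.027,0],[0,0,0,0]])

```text
time_s: 12.73
tool_pos: [0.5685, -0.3474, 0.0054]
orientation: [[-0.846, 0.533, -0.007], [0.533, 0.846, 0.006], [0.009, 0.001, -1.0]]
contact_force: [-1.3, -0.1, -0.2]
grip_width: 0.0854
grasp_force: 0.0
```

step_arm(increments=[[0,0,0,0],[0,0,0,0],[0,0,0,0],[0,0,0,0],[0,0,0,0],[0,0,0,0],[0,0,0,0],[0,0,0,0]], jaw=0, force=45)

```text
time_s: 13.4
tool_pos: [0.5735, -0.3527, 0.0139]
orientation: [[-0.845, 0.535, 0.004], [0.535, 0.845, -0.003], [-0.005, 0.0, -1.0]]
contact_force: [0.6, 0.8, 6.9]
grip_width: 0.0493
grasp_force: 49.5
```

step_arm(increments=[[0,0,-0.02,0],[0,0,-0.035,0],[0,0,-0.035,0],[0,0,-0.035,0],[0,0,-0.035,0],[0,0,-0.035,0],[0,0,-0.035,0],[0,0,-0.015,0]])

```text
time_s: 14.07
tool_pos: [0.5727, -0.3526, 0.2628]
orientation: [[-0.845, 0.536, 0.007], [0.535, 0.845, -0.005], [-0.009, -0.001, -1.0]]
contact_force: [1.0, -0.2, -0.8]
grip_width: 0.0492
grasp_force: 48.5
```

step_arm(increments=[[0.019,0.025,0,-6],[0.017,0.028,0,-7],[0.013,0.029,0,-6],[0.01,0.03,0,-7],[0.006,0.032,0,-6],[0.003,0.032,0,-7],[-0.001,0.031,0,-6],[-0.004,0.032,0,-7],[-0.009,0.031,0,-6],[-0.011,0.03,0,-7]])

```text
time_s: 14.9
tool_pos: [0.5446, -0.0317, 0.2568]
orientation: [[-0.839, -0.543, 0.002], [-0.543, 0.839, -0.0], [-0.001, -0.001, -1.0]]
contact_force: [-0.1, -0.6, -1.4]
grip_width: 0.0489
grasp_force: 48.4
```

step_arm(increments=[[-0.015,0.028,0,-6],[-0.018,0.027,0,-7],[-0.021,0.024,0,-6],[-0.023,0.022,0,-6],[-0.025,0.019,0,-7],[-0.028,0.016,0,-6.4],[-0.027,0.01,0,0],[-0.028,0.011,0,0],[0,0,0,0],[0,0,0,0]])

```text
time_s: 15.73
tool_pos: [0.5268, 0.2181, 0.2564]
orientation: [[-0.322, -0.947, 0.001], [-0.947, 0.322, 0.0], [-0.0, -0.001, -1.0]]
contact_force: [0.3, -0.6, -1.9]
grip_width: 0.0491
grasp_force: 30.3
```

```bash
python3 - <<'E'
from h import *
P,a,s=pose(); print(P,a,s["time_s"],s["grip_width"],s["grasp_force"])
robot.grab_frame("wrist"); 
for d in robot.cut_out("wrist","tin2"): print(d["rect"],d["confidence"])
plan([(.526,.277,.25,251),(.526,.277,.188,251)],.03)
E
```

```text
[0.52675224 0.21810962 0.25642369] -108.79675207495757 15.7333 0.04912658670246563 30.346580743789673
[195.1, 137.2, 319.1, 323.0] 0.91
[[-0.019,0.007,0.002,0],[-0.019,0.007,0.002,0],[-0.019,0.0067,0.0023,0],[0,0.0,0.021,0],[0,0.0,0.02,0],[0,0.0,0.021,0]]
end [0.526 0.277 0.188] 251.03
```

step_arm(increments=[[-0.019,0.007,0.002,0],[-0.019,0.007,0.002,0],[-0.019,0.007,0.002,0],[0,0,0.021,0],[0,0,0.02,0],[0,0,0.015,0],[0,0,0.006,0],[0,0,0,0],[0,0,0,0]], force=60)

```text
time_s: 16.58
tool_pos: [0.5262, 0.2761, 0.1889]
orientation: [[-0.327, -0.945, 0.001], [-0.945, 0.327, 0.0], [-0.001, -0.001, -1.0]]
contact_force: [-0.7, -1.1, 2.1]
grip_width: 0.0488
grasp_force: 66.3
```

step_arm(increments=[[0,0,0,0],[0,0,0,0],[0,0,0,0],[0,0,0,0],[0,0,0,0],[0,0,-0.025,0],[0,0,-0.03,0],[0,0,-0.025,0],[0,0,0,0]], jaw=1)

```text
time_s: 17.33
tool_pos: [0.5279, 0.2783, 0.2735]
orientation: [[-0.325, -0.946, 0.008], [-0.946, 0.325, 0.003], [-0.006, -0.007, -1.0]]
contact_force: [0.7, 0.3, 0.9]
grip_width: 0.0853
grasp_force: 0.0
```

```bash
python3 - <<'E'
from h import *
P,a,s=pose(); print(P,a,s["time_s"],s["grip_width"])
im,v,o=scan("wrist",("tin2",),{"tin2":.175},.6)
c=np.array([.544,.3293]);u=np.array([.3256,.9455]);w=np.array([-.9455,.3256])
for n,p,d in o: print("caddy frame",(p[:2]-c)@u,(p[:2]-c)@w,np.degrees(p[2])-71)
print("tcp",(P[:2]-c)@u,(P[:2]-c)@w)
E
```

```text
[0.52786965 0.27827225 0.27351993] -108.96357804626783 17.3333 0.08529397391933992
tcp -0.053498781935319414 -0.0013633940192717652
```

step_arm(increments=[[0.02,0,0,0],[0.025,0,0,0],[0.025,0,0,0],[0.007,0,0,0],[0,0,0,0],[0,0,0.028,0],[0,0,0.03,0],[0,0,0.024,0],[0,0,0,0]], jaw=0)

```text
time_s: 18.18
tool_pos: [0.4976, 0.2046, 0.1801]
orientation: [[-0.325, -0.946, -0.009], [-0.946, 0.325, -0.002], [0.005, 0.008, -1.0]]
contact_force: [-1.2, 0.3, -0.6]
grip_width: -0.0002
grasp_force: 0.0
```

```bash
python3 - <<'E'
from h import *
P,a,s=pose(); print(P,a,s["contact_force"])
c=np.array([.544,.3293]);u=np.array([.3256,.9455]);w=np.array([-.9455,.3256])
print("tcp",(P[:2]-c)@u,(P[:2]-c)@w)
im,v,o=scan("wrist",("tin2",),{"tin2":.175},.4)
for n,p,d in o: print("caddy frame",(p[:2]-c)@u,(p[:2]-c)@w,np.degrees(p[2])-71)
E
```

```text
[0.49764582 0.20460335 0.18014283] -108.94549354725076 [-1.2382815   0.31405602 -0.61383047]
tcp -0.13299360407078067 0.003226645750244124
tin2 0.5 [252 306 264 323]  IoU 0.027 [0.5397 0.2954] 215.9 [105. 103. 106.]
caddy frame -0.033509443424344094 -0.0069519387321662785 -215.12408309864932
```

step_arm(increments=[[-0.014,0,-0.003,0],[-0.014,0,0,0],[-0.014,0,0,0],[-0.014,0,0,0],[-0.014,0,0,0],[-0.014,0,0,0],[-0.014,0,0,0],[-0.014,0,0,0],[-0.006,0,0,0],[0,0,0,0]])

```text
time_s: 19.12
tool_pos: [0.5397, 0.3172, 0.1897]
orientation: [[-0.324, -0.946, 0.001], [-0.946, 0.324, -0.001], [0.001, -0.001, -1.0]]
contact_force: [-0.7, -1.2, -1.0]
grip_width: 0.0002
grasp_force: 0.0
```

step_arm(increments=[[0,0,0,0],[0,0,0,0],[0.02,0,0,0],[0.03,0,-0.02,0],[0.03,0,-0.03,0],[0.03,0,-0.03,0],[0,0,0,0],[0,0,0,0]], jaw=1)

```text
time_s: 19.78
tool_pos: [0.5048, 0.2123, 0.2709]
orientation: [[-0.327, -0.945, 0.006], [-0.945, 0.327, 0.002], [-0.004, -0.005, -1.0]]
contact_force: [-0.0, 0.3, -0.7]
grip_width: 0.0857
grasp_force: 0.0
```

```bash
python3 - <<'E'
from h import *
# above wedge b (.4548,.0921,29.7): look
P,a=plan([(.455,.095,.27,209.7)],.034)
E
```

```text
[[0.018,0.001,0.0,6],[0.018,0,0.0,6],[0.018,-0.003,0.0,6],[0.018,-0.005,0.001,6],[0.017,-0.006,0,5],[0.017,-0.008,0,6],[0.0153,-0.0089,-0.0001,6.2]]
end [0.455 0.095 0.27 ] 209.69
```

```bash
python3 - <<'E'
from h import *
P,a=plan([(.455,.095,.25,119.7)],.034)
E
```

```text
[[0.006,0.0,0.001,6],[0.006,0.0,0.001,6],[0.006,-0.001,0.001,7],[0.006,-0.001,0.001,6],[0.006,-0.002,0.001,6],[0.005,-0.003,0.001,6],[0.005,-0.004,0.001,7],[0.005,-0.003,0.001,6],[0.004,-0.005,0.001,6],[0.004,-0.005,0.001,6]]
[[0.003,-0.005,0.001,7],[0.003,-0.005,0.001,6],[0.002,-0.006,0.001,6],[0.001,-0.006,0.001,6],[0.001,-0.006,0.001,7],[0,-0.006,0.001,6],[-0.001,-0.006,0.001,6],[-0.001,-0.006,0.001,6],[-0.002,-0.006,0.001,7],[-0.003,-0.005,0.001,6]]
[[-0.0028,-0.0053,0.0009,6.2]]
end [0.455 0.095 0.25 ] 119.69
```

step_arm(increments=[[0.006,0,0.001,6],[0.006,0,0.001,6],[0.006,-0.001,0.001,7],[0.006,-0.001,0.001,6],[0.006,-0.002,0.001,6],[0.005,-0.003,0.001,6],[0.005,-0.004,0.001,7],[0.005,-0.003,0.001,6],[0.004,-0.005,0.001,6],[0.004,-0.005,0.001,6]])

```text
time_s: 20.62
tool_pos: [0.4798, 0.1573, 0.2565]
orientation: [[-0.988, -0.153, -0.001], [-0.153, 0.988, 0.0], [0.001, 0.001, -1.0]]
contact_force: [-0.2, 0.1, 0.1]
grip_width: 0.0851
grasp_force: 0.0
```

step_arm(increments=[[0.003,-0.005,0.001,7],[0.003,-0.005,0.001,6],[0.002,-0.006,0.001,6],[0.001,-0.006,0.001,6],[0.001,-0.006,0.001,7],[0,-0.006,0.001,6],[-0.001,-0.006,0.001,6],[-0.001,-0.006,0.001,6],[-0.002,-0.006,0.001,7],[-0.003,-0.005,0.001,6]])

```text
time_s: 21.45
tool_pos: [0.4564, 0.1015, 0.2466]
orientation: [[-0.584, 0.812, -0.001], [0.812, 0.584, 0.001], [0.001, -0.001, -1.0]]
contact_force: [-0.7, 0.0, -0.3]
grip_width: 0.0855
grasp_force: 0.0
```

step_arm(increments=[[-0.003,-0.005,0.001,6.2],[0,0,0,0],[0,0,0,0],[0,0,0,0],[0,0,0,0]])

```text
time_s: 21.87
tool_pos: [0.4547, 0.0961, 0.2465]
orientation: [[-0.499, 0.866, -0.0], [0.866, 0.499, 0.0], [0.0, 0.0, -1.0]]
contact_force: [0.9, 0.2, 0.1]
grip_width: 0.0856
grasp_force: 0.0
```

```bash
python3 - <<'E'
from h import *
P,a,s=pose(); print(P,a,s["time_s"])
im,v,o=scan("wrist",("wedge0","tray"))
im=robot.grab_frame("top")
A=cv2.resize(im[105:225,5:185],(350,233),interpolation=cv2.INTER_CUBIC); B=cv2.resize(v,(450,338)); save(np.hstack([np.pad(A,((0,105),(0,0),(0,0))),B]),"pics/c5.png")
E
```

```text
[0.45465644 0.0961248  0.24650838] 119.95528377230742 21.8667
wedge0 0.91 [226 133 278 180]  IoU 0.954 [0.4542 0.0923] 29.4 [167. 135.  67.]
wedge0 0.62 [178 250 231 305]  IoU 0.953 [ 0.4676 -0.0602] 212.0 [207. 162.  79.]
tray 0.91 [270 219 374 328]  IoU 0.81 [ 0.6192 -0.0029] 186.2 [105.  69.  48.]
```

View pics/c5.png

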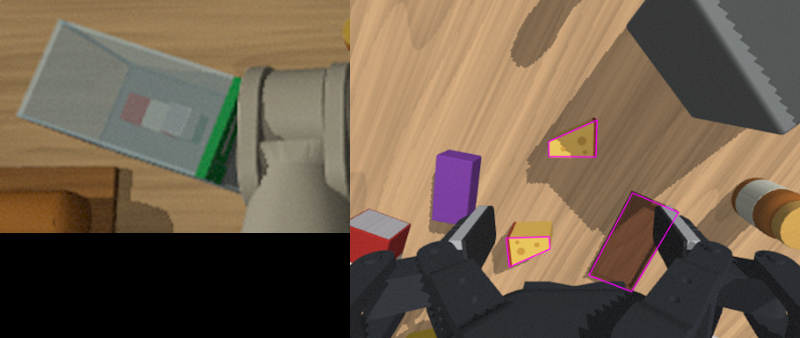

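Left: both tins are in the bin, red/white at (150,110) with tin2 lying over it towards (190,122), and the flap is shut. Right: the outlines fit W_b at (573,140), W_d (528,250) and the tray (632,242). Now wedge W_b goes to tray slot A1.

```bash
cat >> h.py <<'E'
TR=np.array([.6193,-.0027]); TY=6.2
def gp(w,g=.002): # grasp xy, tool yaw for wedge pose (x,y,deg)
    t=np.radians(w[2]); return w[0]-np.sin(t)*g,w[1]+np.cos(t)*g,(w[2]-90)%180+0
def slot(y,B,g=.002):
    t=np.radians(TY); yy=y+(-g if B else g); return TR[0]-np.sin(t)*yy,TR[1]+np.cos(t)*yy,TY+90
def pick(w,y,B,h=.011):
    g=gp(w); s=slot(y,B); yw=g[2]
    print("grasp",np.round(g,4),"slot",np.round(s,4))
    P,a=plan([(g[0],g[1],.13,yw),(g[0],g[1],h,yw)],.036)
    P,a=plan([(g[0],g[1],.13,yw),(s[0],s[1],.13,s[2])],.034,P,a)
E
python3 - <<'E'
from h import *
pick((.4545,.0923,29.6),-.062,0)
E
```

```text
grasp [4.535e-01 9.400e-02 1.196e+02] slot [ 6.258e-01 -6.230e-02  9.620e+01]
[[0,0,0.029,0],[-0.001,-0.001,0.029,0],[0.0,0,0.03,0],[-0.0001,-0.0009,0.0287,0.3],[0.0,0.0,0.03,-0],[0.0,0.0,0.03,-0],[0.0,0.0,0.029,-0],[0.0,0.0,0.03,-0]]
end [0.4535 0.094  0.011 ] 119.58
[[0.0,0.0,-0.03,-0],[0.0,0.0,-0.029,-0],[0.0,0.0,-0.03,-0],[0.0,0.0,-0.03,-0],[-0.032,0.01,0.0,3],[-0.031,0.012,0.0,4],[-0.03,0.014,0.0,3],[-0.029,0.016,0.0,3],[-0.028,0.017,0.0,4],[-0.027,0.02,0.0,3]]
[[-0.0266,0.0201,0.0,3.4]]
end [ 0.6258 -0.0624  0.13  ] 96.18
```

step_arm(increments=[[0,0,0.029,0],[-0.001,-0.001,0.029,0],[0,0,0.03,0],[0,-0.001,0.029,0.3],[0,0,0.03,0],[0,0,0.03,0],[0,0,0.029,0],[0,0,0.03,0],[0,0,0,0],[0,0,0,0]])

```text
time_s: 22.9
tool_pos: [0.4516, 0.0938, 0.0099]
orientation: [[-0.493, 0.87, -0.004], [0.87, 0.493, 0.0], [0.002, -0.004, -1.0]]
contact_force: [-0.2, -0.2, 0.9]
grip_width: 0.0856
grasp_force: 0.0
```

step_arm(increments=[[0,0,0,0],[0,0,0,0],[0,0,0,0],[0,0,0,0],[0,0,0,0],[0,0,0,0],[0,0,0,0]], jaw=0, force=40)

```text
time_s: 23.48
tool_pos: [0.4553, 0.0939, 0.0129]
orientation: [[-0.493, 0.87, 0.004], [0.87, 0.493, 0.0], [-0.002, 0.004, -1.0]]
contact_force: [-0.4, -0.3, 7.2]
grip_width: 0.0617
grasp_force: 44.8
```

step_arm(increments=[[0,0,-0.02,0],[0,0,-0.03,0],[0,0,-0.03,0],[0,0,-0.03,0],[0,0,-0.01,0]])

```text
time_s: 23.9
tool_pos: [0.4559, 0.094, 0.1359]
orientation: [[-0.493, 0.87, 0.008], [0.87, 0.493, 0.0], [-0.004, 0.007, -1.0]]
contact_force: [0.8, 0.6, -1.0]
grip_width: 0.0617
grasp_force: 44.5
```

step_arm(increments=[[-0.032,0.01,0,3],[-0.031,0.012,0,4],[-0.03,0.014,0,3],[-0.029,0.016,0,3],[-0.028,0.017,0,4],[-0.027,0.02,0,3],[-0.0266,0.02,0,3.4],[0,0,0,0],[0,0,0,0],[0,0,0,0]])

```text
time_s: 24.73
tool_pos: [0.6245, -0.0627, 0.1301]
orientation: [[-0.107, 0.994, -0.002], [0.994, 0.107, 0.001], [0.001, -0.001, -1.0]]
contact_force: [0.2, 0.3, -1.7]
grip_width: 0.0612
grasp_force: 44.5
```

```bash
python3 - <<'E'
from h import *
P,a,s=pose(); print(P,a,s["time_s"],s["grip_width"],s["grasp_force"])
im,v,o=scan("wrist",("wedge0","tray"),{"wedge0":P[2]-.013})
save(v,"pics/w6.png",None,1.2)
s=slot(-.062,0); plan([(s[0],s[1],.13,96.2),(s[0],s[1],.018,96.2)],.03)
E
```

```text
[ 0.62449339 -0.06265271  0.13009536] 96.12193770822385 24.7333 0.06121780690111483 44.5150390220806
wedge0 0.75 [174 165 340 308]  IoU 0.982 [ 0.6245 -0.0639] 6.2 [219. 179.  82.]
wedge0 0.7 [182 306 220 327]  IoU 0.138 [ 0.5917 -0.1424] 256.2 [93. 76. 40.]
wedge0 0.65 [  9 137 118 231]  IoU 0.609 [ 0.5182 -0.0372] 197.2 [210. 167.  86.]
tray 0.59 [203   8 309 207]  IoU 0.902 [0.618  0.0115] 6.1 [99. 65. 45.]
[[-0.0007,0.0014,0.0009,-0],[0,0,0.028,-0],[0,0,0.028,-0],[0,0,0.028,-0],[0,0,0.028,-0]]
end [ 0.6258 -0.0623  0.018 ] 96.19
```

View pics/w6.png

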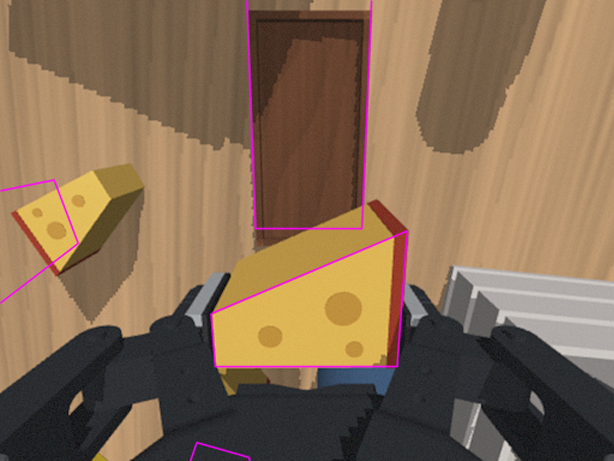

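The wedge sits as planned in the hand, with its fitted pose within 1 mm and 0.1° of the aim. Lower it.

step_arm(increments=[[0,0.0014,0.001,0],[0,0,0.028,0],[0,0,0.028,0],[0,0,0.028,0],[0,0,0.02,0],[0,0,0.006,0],[0,0,0.002,0],[0,0,0,0],[0,0,0,0]])

```text
time_s: 25.63
tool_pos: [0.6274, -0.0624, 0.0188]
orientation: [[-0.107, 0.994, 0.002], [0.994, 0.107, -0.0], [-0.0, 0.002, -1.0]]
contact_force: [0.7, 0.5, -1.8]
grip_width: 0.0612
grasp_force: 44.5
```

step_arm(increments=[[0,0,0,0],[0,0,0,0],[0,0,0,0],[0,0,0,0],[0,0,0,0],[0,0,-0.02,0],[0,0,-0.03,0],[0,0,-0.03,0],[0,0,-0.03,0],[0,0,-0.02,0]], jaw=1)

```text
time_s: 26.47
tool_pos: [0.6276, -0.0629, 0.1511]
orientation: [[-0.107, 0.994, 0.003], [0.994, 0.107, -0.001], [-0.001, 0.003, -1.0]]
contact_force: [0.7, -0.9, -0.0]
grip_width: 0.0853
grasp_force: 0.0
```

```bash
python3 - <<'E'
from h import *
g=gp((.4676,-.0602,212)); print(g)
P,a=plan([(g[0],g[1],.16,g[2])],.034)
E
```

```text
(np.float64(0.46865983852846643), np.float64(-0.06189609619231285), 122)
[[0.004,-0.032,-0.002,-5],[0.006,-0.031,-0.002,-5],[0.009,-0.03,-0.001,-6],[0.012,-0.03,-0.002,-5],[0.0147,-0.0279,-0.0019,-4.9]]
end [ 0.4687 -0.0619  0.16  ] 122.02
```

step_arm(increments=[[0.004,-0.032,-0.005,-5],[0.006,-0.031,-0.01,-5],[0.009,-0.03,-0.01,-6],[0.012,-0.03,-0.01,-5],[0.0147,-0.028,-0.01,-4.9],[0,0,-0.02,0],[0,0,0,0],[0,0,0,0],[0,0,0,0]])

```text
time_s: 27.22
tool_pos: [0.4684, -0.0619, 0.2127]
orientation: [[-0.53, 0.848, 0.001], [0.848, 0.53, -0.0], [-0.001, 0.001, -1.0]]
contact_force: [0.5, 0.1, 1.0]
grip_width: 0.0851
grasp_force: 0.0
```

```bash
cat >> h.py <<'E'
def tf(p):
    t=np.radians(TY); d=np.array(p[:2])-TR
    return np.round([(d[0]*np.cos(t)+d[1]*np.sin(t))*1e3,(-d[0]*np.sin(t)+d[1]*np.cos(t))*1e3,np.degrees(p[2])-TY],1)
E
python3 - <<'E'
from h import *
P,a,s=pose(); print(P,a,s["time_s"])
im,v,o=scan("wrist",("wedge0",))
i=robot.camera_info("wrist")
for n,p,d in o:
    if np.hypot(*(p[:2]-TR))<.1: c,q=fit(i,d["mask"],n,.004); print("in tray",1-c,tf(q))
pick((.4676,-.0602,212),-.0115,1)
E
```

```text
[ 0.46842833 -0.06193634  0.21274659] 122.01208095005404 27.2167
wedge0 0.94 [246 263 282 324]  IoU 0.78 [ 0.5604 -0.1928] 285.5 [206. 162.  77.]
wedge0 0.9 [332 214 417 264]  IoU 0.711 [ 0.6288 -0.0629] 4.4 [183. 148.  71.]
wedge0 0.86 [226 152 286 206]  IoU 0.973 [ 0.4673 -0.0596] 212.9 [222. 183.  86.]
in tray 0.7080075405384507 [ -0.2 -60.5  -0.9]
grasp [ 4.687e-01 -6.190e-02  1.220e+02] slot [ 6.208e-01 -1.610e-02  9.620e+01]
[[0,0.0,0.027,0],[0,0.0,0.028,0],[-0.0005,0.0005,0.027,0],[0.0,0,0.03,0],[0.0,0,0.029,0],[0.0,0,0.03,0],[0.0,0,0.03,0]]
end [ 0.4687 -0.0619  0.011 ] 122.02
[[0.0,0,-0.03,0],[0.0,0,-0.03,0],[0.0,0,-0.029,0],[0.0,0,-0.03,0],[-0.008,0.031,0,5],[-0.006,0.031,0,5],[-0.003,0.032,0,5],[0,0.031,0,6],[0.003,0.0319,0,4.8]]
end [ 0.6207 -0.0162  0.13  ] 96.22
```

step_arm(increments=[[0,0,0.027,0],[0,0,0.028,0],[0,0.0005,0.027,0.8],[0,0,0.03,0],[0,0,0.029,0],[0,0,0.03,0],[0,0,0.03,0],[0,0,0,0],[0,0,0,0]])

```text
time_s: 28.07
tool_pos: [0.4662, -0.0608, 0.01]
orientation: [[-0.518, 0.855, -0.005], [0.855, 0.518, 0.002], [0.004, -0.004, -1.0]]
contact_force: [-0.3, 0.6, -0.1]
grip_width: 0.0855
grasp_force: 0.0
```

step_arm(increments=[[0,0,0,0],[0,0,0,0],[0,0,0,0],[0,0,0,0],[0,0,0,0],[0,0,0,0],[0,0,0,0]], jaw=0, force=40)

```text
time_s: 28.65
tool_pos: [0.4699, -0.0619, 0.0136]
orientation: [[-0.518, 0.855, 0.004], [0.855, 0.518, -0.001], [-0.003, 0.003, -1.0]]
contact_force: [0.8, 0.4, 7.4]
grip_width: 0.0617
grasp_force: 45.0
```

step_arm(increments=[[0,0,-0.02,0],[0,0,-0.03,0],[0,0,-0.03,0],[0,0,-0.03,0],[0,0,-0.02,0]])

```text
time_s: 29.07
tool_pos: [0.4689, -0.0616, 0.1451]
orientation: [[-0.518, 0.855, 0.003], [0.855, 0.518, -0.001], [-0.003, 0.002, -1.0]]
contact_force: [0.5, -0.4, -1.3]
grip_width: 0.0619
grasp_force: 44.3
```

step_arm(increments=[[-0.008,0.031,0,5],[-0.006,0.031,0,5],[-0.003,0.032,0,5],[0,0.031,0,6],[0.003,0.032,0,4],[0,0,0,0],[0,0,0,0],[0,0,0,0],[0,0,0,0]])

```text
time_s: 29.82
tool_pos: [0.6195, -0.0179, 0.1419]
orientation: [[-0.109, 0.994, -0.001], [0.994, 0.109, 0.0], [0.0, -0.001, -1.0]]
contact_force: [0.4, 0.1, -0.3]
grip_width: 0.0611
grasp_force: 44.5
```

```bash
cat >> h.py <<'E'
def inhand(y,B,h):
    P,a,s=pose(); print(P,a,s["time_s"],s["grip_width"],s["grasp_force"])
    im=robot.grab_frame("wrist"); i=robot.camera_info("wrist"); best=None
    for d in robot.cut_out("wrist","wedge0"):
        r=d["rect"]
        if abs((r[0]+r[2])/2-255)<40 and 190<(r[1]+r[3])/2<270 and d["confidence"]>.3:
            t=np.radians(a); ya=TY+(180 if B else 0)
            c,q=fit(i,d["mask"],"wedge",P[2]-h,[P[0],P[1],np.radians(ya)]); t=tf(q)
            print("hand",d["confidence"],np.round(r),"IoU",round(1-c,3),"tray frame",t,"aim",y)
    s=slot(y,B); plan([(s[0],s[1],.13,96.2),(s[0],s[1],.018,96.2)],.03)
    return im
E
python3 - <<'E'
from h import *
im=inhand(-.0115,1,.013)
E
```

```text
[ 0.61953141 -0.01794104  0.14187287] 96.23075346421872 29.8167 0.06109693819894171 44.46160120423883
hand 0.96 [246. 189. 298. 212.] IoU 0.044 tray frame [  4.9 -19.1 266.9] aim -0.0115
hand 0.89 [174. 208. 335. 332.] IoU 0.903 tray frame [ -1.5 -12.5 179.5] aim -0.0115
[[0.0018,0.0012,0.0122,0],[0.0,0.0,0.028,0],[0.0,0.0,0.028,0],[0.0,0.0,0.028,0],[0.0,0.0,0.028,0]]
end [ 0.6208 -0.0162  0.018 ] 96.2
```

step_arm(increments=[[0.0015,0.001,0.012,0],[0,0,0.028,0],[0,0,0.028,0],[0,0,0.028,0],[0,0,0.02,0],[0,0,0.006,0],[0,0,0.002,0],[0,0,0,0],[0,0,0,0]])

```text
time_s: 30.67
tool_pos: [0.6219, -0.0164, 0.0188]
orientation: [[-0.108, 0.994, 0.001], [0.994, 0.108, -0.0], [-0.0, 0.001, -1.0]]
contact_force: [-0.3, 0.0, -1.7]
grip_width: 0.0612
grasp_force: 45.1
```

step_arm(increments=[[0,0,0,0],[0,0,0,0],[0,0,0,0],[0,0,0,0],[0,0,0,0],[0,0,-0.02,0],[0,0,-0.03,0],[0,0,-0.04,0],[0,0,-0.04,0],[0,0,-0.03,0]], jaw=1)

```text
time_s: 31.5
tool_pos: [0.6223, -0.0163, 0.1812]
orientation: [[-0.108, 0.994, 0.003], [0.994, 0.108, -0.0], [-0.001, 0.003, -1.0]]
contact_force: [1.0, -0.3, 0.3]
grip_width: 0.0853
grasp_force: 0.0
```

```bash
python3 - <<'E'
from h import *
g=gp((.4992,-.4795,26.2)); print(g)
P,a=plan([(g[0],g[1],.22,g[2])],.036)
E
```

```text
(np.float64(0.4983169882944165), np.float64(-0.4777054832606513), 116.2)
[[-0.032,-0.012,-0.003,-1],[-0.031,-0.013,-0.003,-2],[-0.031,-0.014,-0.002,-1],[-0.031,-0.015,-0.003,-2],[-0.031,-0.016,-0.003,-1],[-0.03,-0.016,-0.003,-2],[-0.029,-0.017,-0.002,-1],[-0.029,-0.018,-0.003,-1],[-0.029,-0.018,-0.003,-2],[-0.028,-0.019,-0.003,-1]]
[[-0.028,-0.02,-0.002,-2],[-0.028,-0.02,-0.003,-1],[-0.026,-0.022,-0.003,-2],[-0.0264,-0.0217,-0.0028,-1]]
end [ 0.4983 -0.4777  0.22  ] 116.23
```

step_arm(increments=[[-0.032,-0.012,-0.003,-1],[-0.031,-0.013,-0.003,-2],[-0.031,-0.014,-0.002,-1],[-0.031,-0.015,-0.003,-2],[-0.031,-0.016,-0.003,-1],[-0.03,-0.016,-0.003,-2],[-0.029,-0.017,-0.002,-1],[-0.029,-0.018,-0.003,-1],[-0.029,-0.018,-0.003,-2],[-0.028,-0.019,-0.003,-1]])

```text
time_s: 32.33
tool_pos: [0.5323, -0.3469, 0.2059]
orientation: [[-0.347, 0.938, 0.0], [0.938, 0.347, -0.0], [-0.0, 0.0, -1.0]]
contact_force: [0.7, 0.5, 0.5]
grip_width: 0.0856
grasp_force: 0.0
```

step_arm(increments=[[-0.028,-0.02,-0.002,-2],[-0.028,-0.02,-0.003,-1],[-0.026,-0.022,-0.003,-2],[-0.026,-0.022,-0.003,-1],[0,0,0,0],[0,0,0,0],[0,0,0,0]])

```text
time_s: 32.92
tool_pos: [0.4969, -0.4771, 0.2162]
orientation: [[-0.441, 0.897, -0.0], [0.897, 0.441, 0.001], [0.001, 0.0, -1.0]]
contact_force: [0.6, 0.6, 0.8]
grip_width: 0.0854
grasp_force: 0.0
```

```bash
python3 - <<'E'
from h import *
P,a,s=pose(); print(P,a,s["time_s"])
im,v,o=scan("wrist",("wedge0",))
w=min((p for n,p,d in o),key=lambda p:np.hypot(p[0]-.499,p[1]+.48))
pick((w[0],w[1],np.degrees(w[2])),.0115,0)
im,v,o=scan("top",("wedge0",),{"wedge0":.004})
for n,p,d in o:
    if np.hypot(*(p[:2]-TR))<.1: print("in tray",tf(p))
E
```

```text
[ 0.49692771 -0.47714379  0.21621711] 116.18202144657779 32.9167
wedge0 0.66 [226 137 283 182]  IoU 0.955 [ 0.4992 -0.4791] 26.2 [203. 163.  77.]
grasp [  0.4983  -0.4773 116.18  ] slot [6.178e-01 1.070e-02 9.620e+01]
[[0,0.0,0.029,0],[-0.001,0.0,0.029,0],[-0.0004,0.0001,0.0286,0.1],[0,0,0.03,0],[0,0,0.03,0],[0,0,0.029,0],[0,0,0.03,0]]
end [ 0.4983 -0.4773  0.011 ] 116.19
[[0,0,-0.03,0],[0,0,-0.029,0],[0,0,-0.03,0],[0,0,-0.03,0],[0.026,0.022,0.0,1],[0.026,0.021,0.0,2],[0.026,0.02,0.0,1],[0.028,0.019,0.0,1],[0.027,0.02,0.0,2],[0.028,0.018,0.0,1]]
[[0.029,0.018,0.0,1],[0.028,0.017,0.0,2],[0.03,0.016,0.0,1],[0.029,0.016,0.0,1],[0.03,0.015,0.0,2],[0.03,0.014,0.0,1],[0.031,0.014,0.0,1],[0.031,0.013,0.0,2],[0.0311,0.0117,0.0,1]]
end [0.6178 0.0107 0.13  ] 96.19
wedge0 0.81 [291 165 308 183]  IoU 0.899 [ 0.5603 -0.1959] 287.1 [176.5 145.   50. ]
wedge0 0.8 [246 146 263 171]  IoU 0.919 [ 0.6277 -0.0659] 4.4 [174.5 143.   48. ]
wedge0 0.54 [236 152 258 171]  IoU 0.918 [ 0.6199 -0.0157] 186.5 [174. 142.  47.]
in tray [  1.5 -63.8  -1.8]
in tray [  -0.8  -13.  -179.7]
```

step_arm(increments=[[0,0,0.029,0],[-0.001,0,0.029,0],[0,0,0.029,0],[0,0,0.03,0],[0,0,0.03,0],[0,0,0.029,0],[0,0,0.03,0],[0,0,0,0],[0,0,0,0]])

```text
time_s: 33.87
tool_pos: [0.4969, -0.476, 0.0092]
orientation: [[-0.443, 0.897, -0.003], [0.897, 0.443, 0.004], [0.005, -0.001, -1.0]]
contact_force: [0.1, -1.4, 0.8]
grip_width: 0.0855
grasp_force: 0.0
```

step_arm(increments=[[0,0,0,0],[0,0,0,0],[0,0,0,0],[0,0,0,0],[0,0,0,0],[0,0,0,0],[0,0,0,0]], jaw=0, force=40)

```text
time_s: 34.45
tool_pos: [0.4992, -0.4799, 0.0139]
orientation: [[-0.442, 0.897, 0.004], [0.897, 0.442, -0.004], [-0.005, 0.002, -1.0]]
contact_force: [0.8, 1.4, 6.9]
grip_width: 0.0613
grasp_force: 45.3
```

step_arm(increments=[[0,0,-0.02,0],[0,0,-0.03,0],[0,0,-0.03,0],[0,0,-0.03,0],[0,0,-0.02,0]])

```text
time_s: 34.87
tool_pos: [0.4983, -0.4793, 0.1451]
orientation: [[-0.442, 0.897, 0.003], [0.897, 0.442, -0.003], [-0.004, 0.001, -1.0]]
contact_force: [0.2, -1.7, 1.5]
grip_width: 0.0614
grasp_force: 44.4
```

step_arm(increments=[[0.026,0.022,0,1],[0.026,0.021,0,2],[0.026,0.02,0,1],[0.028,0.019,0,1],[0.027,0.02,0,2],[0.028,0.018,0,1],[0.029,0.018,0,1],[0.028,0.017,0,2],[0.03,0.016,0,1],[0.029,0.016,0,1]])

```text
time_s: 35.7
tool_pos: [0.5777, -0.1515, 0.1418]
orientation: [[-0.228, 0.974, 0.001], [0.974, 0.228, -0.0], [-0.001, 0.001, -1.0]]
contact_force: [0.6, 0.2, -0.4]
grip_width: 0.0616
grasp_force: 44.5
```

step_arm(increments=[[0.03,0.015,0,2],[0.03,0.014,0,1],[0.031,0.014,0,1],[0.031,0.013,0,2],[0.031,0.012,0,1],[0,0,0,0],[0,0,0,0],[0,0,0,0],[0,0,0,0]])

```text
time_s: 36.45
tool_pos: [0.6171, 0.0087, 0.1411]
orientation: [[-0.107, 0.994, 0.0], [0.994, 0.107, -0.0], [-0.0, 0.0, -1.0]]
contact_force: [0.6, 0.4, -1.0]
grip_width: 0.0614
grasp_force: 44.5
```

```bash
python3 - <<'E'
from h import *
im=inhand(.0115,0,.013); save(im,"pics/w7.png",None,1.2)
E
```

```text
[0.61711317 0.00868295 0.1410743 ] 96.16145183743555 36.45 0.061394342494233936 44.45544362068176
hand 0.91 [176. 164. 337. 303.] IoU 0.98 tray frame [-0.9 11.5  0. ] aim 0.0115
[[0.0023,0.001,0.0109,-0.1],[0,0.0,0.028,0],[0,0.0,0.028,0],[0,0.0,0.028,0],[0,0.0,0.028,0]]
end [0.6178 0.0107 0.018 ] 96.22
```

View pics/w7.png

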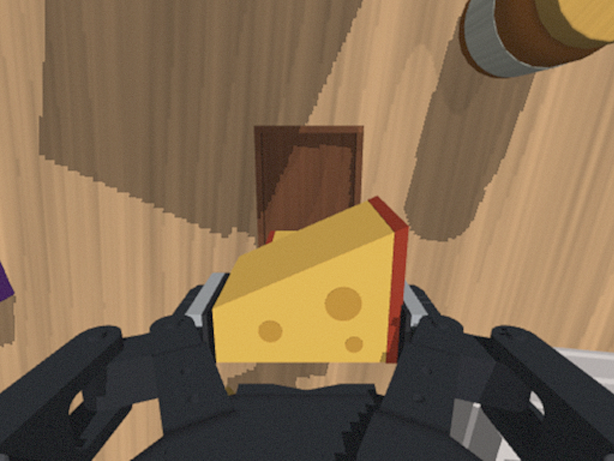

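The third wedge is held square. B1's edge shows behind it at (285,235), and the free half of the tray is beyond. Lower it with a +0.5 mm correction.

step_arm(increments=[[0.0005,0.001,0.011,0],[0,0,0.028,0],[0,0,0.028,0],[0,0,0.028,0],[0,0,0.02,0],[0,0,0.006,0],[0,0,0.002,0],[0,0,0,0],[0,0,0,0]])

```text
time_s: 37.3
tool_pos: [0.6177, 0.0097, 0.0178]
orientation: [[-0.107, 0.994, -0.001], [0.994, 0.107, -0.0], [-0.0, -0.001, -1.0]]
contact_force: [-0.7, -0.1, 1.1]
grip_width: 0.0611
grasp_force: 44.9
```

step_arm(increments=[[0,0,0,0],[0,0,0,0],[0,0,0,0],[0,0,0,0],[0,0,0,0],[0,0,-0.02,0],[0,0,-0.03,0],[0,0,-0.04,0],[0,0,-0.04,0],[0,0,-0.03,0]], jaw=1)

```text
time_s: 38.13
tool_pos: [0.6188, 0.0103, 0.1811]
orientation: [[-0.109, 0.994, 0.003], [0.994, 0.109, -0.0], [-0.0, 0.003, -1.0]]
contact_force: [1.2, -0.5, 0.5]
grip_width: 0.0851
grasp_force: 0.0
```

```bash
python3 - <<'E'
from h import *
g=gp((.5623,-.1945,287)); print(g)
P,a=plan([(g[0],g[1],.22,197)],.036)
E
```

```text
(np.float64(0.5642126095119261), np.float64(-0.19391525659055453), 17)
[[-0.012,-0.005,-0.002,-6],[-0.012,-0.006,-0.003,-7],[-0.011,-0.007,-0.002,-6],[-0.01,-0.009,-0.003,-6],[-0.009,-0.009,-0.002,-6],[-0.008,-0.011,-0.003,-7],[-0.007,-0.011,-0.002,-6],[-0.006,-0.012,-0.002,-6],[-0.004,-0.013,-0.003,-7],[-0.003,-0.013,-0.002,-6]]
[[-0.001,-0.013,-0.003,-6],[0.0,-0.013,-0.002,-7],[0.002,-0.013,-0.003,-6],[0.003,-0.013,-0.002,-6],[0.004,-0.012,-0.002,-6],[0.0057,-0.0124,-0.0029,-6.8]]
end [ 0.5643 -0.1939  0.22  ] 197.03
```

step_arm(increments=[[-0.012,-0.005,-0.002,-6],[-0.012,-0.006,-0.003,-7],[-0.011,-0.007,-0.002,-6],[-0.01,-0.009,-0.003,-6],[-0.009,-0.009,-0.002,-6],[-0.008,-0.011,-0.003,-7],[-0.007,-0.011,-0.002,-6],[-0.006,-0.012,-0.002,-6],[-0.004,-0.013,-0.003,-7],[-0.003,-0.013,-0.002,-6]])

```text
time_s: 38.97
tool_pos: [0.584, -0.1184, 0.202]
orientation: [[-0.937, 0.349, 0.0], [0.349, 0.937, 0.0], [-0.0, 0.0, -1.0]]
contact_force: [-0.2, 0.3, -0.8]
grip_width: 0.0853
grasp_force: 0.0
```

step_arm(increments=[[-0.001,-0.013,-0.003,-6],[0,-0.013,-0.002,-7],[0.002,-0.013,-0.003,-6],[0.003,-0.013,-0.002,-6],[0.004,-0.012,-0.002,-6],[0.006,-0.012,-0.003,-6.8],[0,0,0,0],[0,0,0,0],[0,0,0,0]])

```text
time_s: 39.72
tool_pos: [0.5632, -0.1931, 0.2165]
orientation: [[-0.957, -0.29, -0.0], [-0.29, 0.957, 0.001], [-0.0, 0.001, -1.0]]
contact_force: [-0.6, 0.6, -0.1]
grip_width: 0.0854
grasp_force: 0.0
```

```bash
python3 - <<'E'
from h import *
P,a,s=pose(); print(P,a,s["time_s"])
im,v,o=scan("wrist",("wedge0",))
w=min((p for n,p,d in o),key=lambda p:np.hypot(p[0]-.562,p[1]+.195))
t=w[2]; g=(w[0]-np.sin(t)*.002,w[1]+np.cos(t)*.002,(np.degrees(t)%360)-90); print(g)
P,a=plan([(*g[:2],.13,g[2]),(*g[:2],.011,g[2])],.036)
s=slot(.062,1); P,a=plan([(*g[:2],.14,g[2]),(s[0],s[1],.14,96.2)],.034,P,a)
im,v,o=scan("top",("wedge0",),{"wedge0":.004})
for n,p,d in o:
    if np.hypot(*(p[:2]-TR))<.1: print("in tray",tf(p))
E
```

```text
[ 0.56319257 -0.19313315  0.21653589] -163.12632861741085 39.7167
wedge0 0.94 [391 225 432 280]  IoU 0.5 [0.6091 0.0165] 45.1 [227. 190.  92.]
wedge0 0.87 [222 151 280 202]  IoU 0.96 [ 0.5628 -0.1959] 287.1 [223. 184.  86.]
wedge0 0.85 [350 217 408 264]  IoU 0.488 [ 0.6032 -0.0341] 44.5 [83. 43. 33.]
wedge0 0.63 [322 214 362 284]  IoU 0.535 [ 0.6293 -0.0633] 184.6 [94. 77. 42.]
(np.float64(0.5647059256175296), np.float64(-0.19532058588517545), np.float64(197.0660885613192))
[[0,-0.001,0.029,-0],[0,-0.001,0.029,-0],[-0.0006,-0.0008,0.0285,-0.1],[0,0,0.03,0],[0,0,0.03,0],[0,0,0.029,0],[0,0,0.03,0]]
end [ 0.5647 -0.1953  0.011 ] 197.07
[[0,0,-0.032,0],[0,0,-0.032,0],[0,0,-0.033,0],[0,0,-0.032,0],[-0.008,0.014,0.0,6],[-0.005,0.015,0.0,7],[-0.005,0.016,0.0,6],[-0.002,0.015,0.0,6],[-0.001,0.016,0.0,7],[0.001,0.016,0.0,6]]
[[0.003,0.016,0.0,6],[0.005,0.016,0.0,6],[0.006,0.015,0.0,7],[0.007,0.014,0.0,6],[0.01,0.013,0.0,6],[0.01,0.012,0.0,7],[0.012,0.011,0.0,6],[0.013,0.009,0.0,6],[0.014,0.008,0.0,7],[0.0147,0.0062,0.0,5.9]]
end [0.6129 0.057  0.14  ] 96.17
wedge0 0.72 [247 146 261 165]  IoU 0.709 [ 0.6257 -0.0637] 1.2 [178. 147.  48.]
wedge0 0.71 [237 150 257 172]  IoU 0.917 [ 0.6206 -0.0154] 185.7 [170. 138.  46.]
wedge0 0.54 [225 152 240 174]  IoU 0.861 [0.6173 0.0076] 7.1 [176. 145.  47.]
in tray [ -0.3 -61.3  -5. ]
in tray [  -0.   -12.8 -180.5]
in tray [-0.9 10.5  0.9]
```

step_arm(increments=[[0,-0.001,0.029,0],[0,-0.001,0.029,0],[-0.0005,-0.001,0.0285,0],[0,0,0.03,0],[0,0,0.03,0],[0,0,0.029,0],[0,0,0.03,0],[0,0,0,0],[0,0,0,0]])

```text
time_s: 40.67
tool_pos: [0.563, -0.195, 0.0098]
orientation: [[-0.956, -0.293, -0.004], [-0.293, 0.956, 0.002], [0.003, 0.003, -1.0]]
contact_force: [0.3, -0.3, 0.2]
grip_width: 0.0854
grasp_force: 0.0
```

step_arm(increments=[[0,0,0,0],[0,0,0,0],[0,0,0,0],[0,0,0,0],[0,0,0,0],[0,0,0,0],[0,0,0,0]], jaw=0, force=40)

```text
time_s: 41.25
tool_pos: [0.5665, -0.1971, 0.0139]
orientation: [[-0.956, -0.293, 0.004], [-0.293, 0.956, -0.002], [-0.004, -0.003, -1.0]]
contact_force: [-0.3, 0.5, 7.2]
grip_width: 0.0613
grasp_force: 45.2
```

step_arm(increments=[[0,0,-0.02,0],[0,0,-0.03,0],[0,0,-0.032,0],[0,0,-0.03,0],[0,0,-0.018,0]])

```text
time_s: 41.67
tool_pos: [0.566, -0.197, 0.1458]
orientation: [[-0.956, -0.293, 0.005], [-0.293, 0.956, -0.002], [-0.004, -0.004, -1.0]]
contact_force: [0.7, 0.3, 0.1]
grip_width: 0.0617
grasp_force: 44.4
```

step_arm(increments=[[-0.008,0.014,0,6],[-0.005,0.015,0,7],[-0.005,0.016,0,6],[-0.002,0.015,0,6],[-0.001,0.016,0,7],[0.001,0.016,0,6],[0.003,0.016,0,6],[0.005,0.016,0,6],[0.006,0.015,0,7],[0.007,0.014,0,6]])

```text
time_s: 42.5
tool_pos: [0.5955, -0.0378, 0.1421]
orientation: [[-0.691, 0.723, 0.001], [0.723, 0.691, -0.0], [-0.001, 0.001, -1.0]]
contact_force: [-1.1, 0.2, -0.7]
grip_width: 0.0615
grasp_force: 44.3
```

step_arm(increments=[[0.01,0.013,0,6],[0.01,0.012,0,7],[0.012,0.011,0,6],[0.013,0.009,0,6],[0.014,0.008,0,7],[0.0145,0.006,0,5.9],[0,0,0,0],[0,0,0,0],[0,0,0,0],[0,0,0,0]])

```text
time_s: 43.33
tool_pos: [0.6128, 0.0549, 0.1415]
orientation: [[-0.107, 0.994, 0.0], [0.994, 0.107, -0.0], [-0.0, 0.0, -1.0]]
contact_force: [-0.1, -0.2, -1.0]
grip_width: 0.0613
grasp_force: 44.3
```

```bash
python3 - <<'E'
from h import *
im=inhand(.062,1,.013); save(im,"pics/w8.png",None,1.2)
E
```

```text
[0.6127864  0.05489655 0.14154639] 96.14380221917932 43.3333 0.06127926042116247 44.31398302142043
hand 0.94 [171. 203. 331. 327.] IoU 0.901 tray frame [ -0.4  61.7 179.8] aim 0.062
hand 0.86 [248. 189. 294. 205.] IoU 0.043 tray frame [  4.3  54.5 265.6] aim 0.062
[[0.0021,0.0003,0.0114,-0.1],[0,0,0.028,-0],[0,0,0.028,-0],[0,0,0.028,-0],[0,0,0.028,-0]]
end [0.6129 0.057  0.018 ] 96.2
```

View pics/w8.png

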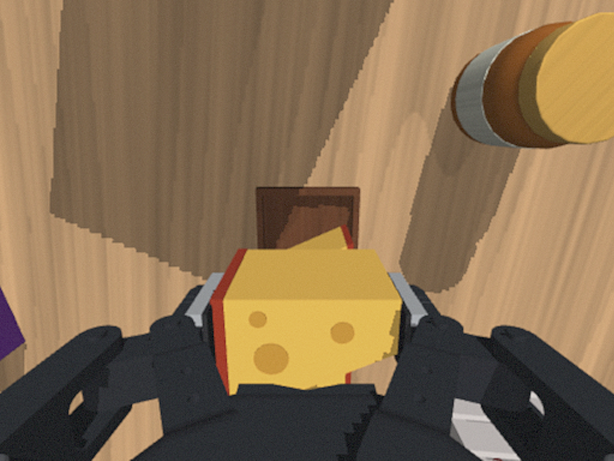

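The last wedge is held square, and the free slot with A2's slant is visible beyond it at (300,225). Nudge +1.6 mm and lower.

step_arm(increments=[[0.0016,0.0005,0.011,0],[0,0,0.028,0],[0,0,0.028,0],[0,0,0.015,0],[0,0,0.015,0],[0,0,0.015,0],[0,0,0.008,0],[0,0,0.004,0],[0,0,0,0],[0,0,0,0]])

```text
time_s: 44.27
tool_pos: [0.6123, 0.0572, 0.0177]
orientation: [[-0.107, 0.994, -0.001], [0.994, 0.107, -0.0], [0.0, -0.001, -1.0]]
contact_force: [-3.2, 0.1, 4.6]
grip_width: 0.0616
grasp_force: 45.5
```

step_arm(increments=[[0,0,0,0],[0,0,0,0],[0,0,0,0],[0,0,0,0],[0,0,0,0],[0,0,-0.02,0],[0,0,-0.03,0],[0,0,-0.04,0],[0,0,-0.04,0],[0,0,-0.03,0]], jaw=1)

```text
time_s: 45.1
tool_pos: [0.6139, 0.0573, 0.1806]
orientation: [[-0.107, 0.994, 0.003], [0.994, 0.107, -0.0], [-0.0, 0.003, -1.0]]
contact_force: [1.0, -0.2, 0.7]
grip_width: 0.0851
grasp_force: 0.0
```

step_arm(increments=[[0,-0.03,-0.005,0],[0,-0.035,-0.01,0],[0,-0.035,-0.01,0],[0,-0.035,-0.01,0],[0,-0.035,-0.01,0],[0,-0.01,0,0],[0,0,0,0],[0,0,0,0],[0,0,0,0]])

```text
time_s: 45.85
tool_pos: [0.4355, 0.0381, 0.2222]
orientation: [[-0.107, 0.994, 0.001], [0.994, 0.107, 0.0], [-0.0, 0.001, -1.0]]
contact_force: [-0.2, 0.0, -0.0]
grip_width: 0.0852
grasp_force: 0.0
```

```bash
python3 - <<'E'
from h import *
P,a,s=pose(); print(P,a,s["time_s"])
top,v,o=scan("top",("wedge0",),{"wedge0":.004})
for n,p,d in o:
    if np.hypot(*(p[:2]-TR))<.1: print("in tray",tf(p))
w=robot.grab_frame("wrist"); sc=robot.grab_frame("scene")
z=lambda im,b,s: cv2.resize(im[b[1]:b[3],b[0]:b[2]],s,interpolation=cv2.INTER_CUBIC)
save(np.vstack([np.hstack([z(top,(200,130,290,190),(400,267)),z(w,(150,150,450,350),(400,267))]),np.hstack([z(top,(5,105,185,225),(400,267)),z(sc,(200,200,512,384),(400,267))])]),"pics/c9.png")
E
```

```text
[0.43547218 0.03805578 0.22216894] 96.11811797060717 45.85
wedge0 0.69 [248 146 264 173]  IoU 0.905 [ 0.6263 -0.0661] 3.7 [171. 140.  46.]
wedge0 0.58 [226 152 242 175]  IoU 0.883 [0.6159 0.0082] 2.5 [175. 144.  47.]
wedge0 0.56 [236 152 257 171]  IoU 0.91 [ 0.6201 -0.0153] 186.2 [172. 140.  45.]
in tray [  0.1 -63.8  -2.5]
in tray [-2.2 11.2 -3.7]
in tray [  -0.5  -12.6 -180. ]
```

View pics/c9.png

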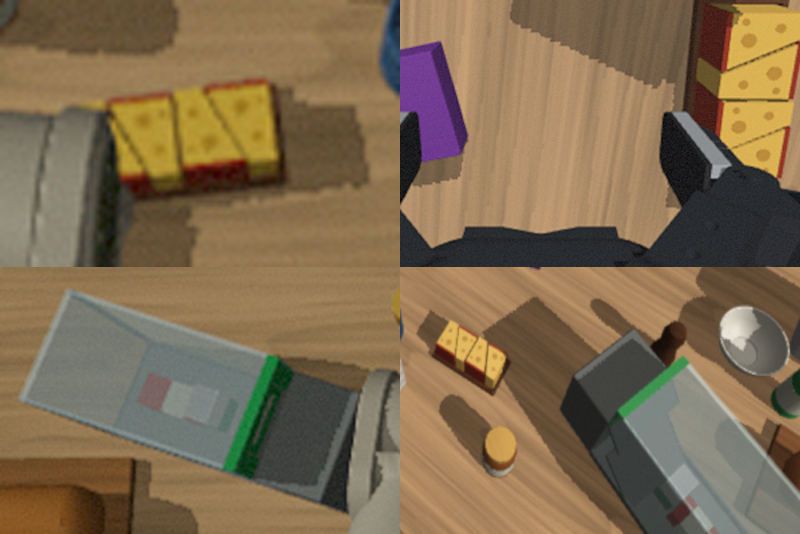

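All four wedges are head to tail in the tray, and the flap is shut with both tins inside. Tin2's green band lies near the flap at (228,415), so I measure its depth with the arm out of the way.

step_arm(increments=[[-0.035,0,-0.005,0],[-0.035,0,-0.01,0],[-0.035,0,-0.01,0],[-0.035,0,-0.01,0],[-0.035,0,-0.01,0],[-0.035,0,0,0],[-0.035,0,0,0],[0,0,0,0],[0,0,0,0]])

```text
time_s: 46.8
tool_pos: [0.4606, -0.2073, 0.2661]
orientation: [[-0.103, 0.995, -0.001], [0.995, 0.103, 0.001], [0.001, -0.001, -1.0]]
contact_force: [0.0, -0.4, -0.6]
grip_width: 0.0854
grasp_force: 0.0
```

```bash
python3 - <<'E'
from h import *
print(pose()[0])
top=robot.grab_frame("top"); it=robot.camera_info("top"); sc=robot.grab_frame("scene"); si=robot.camera_info("scene")
for n in ("wedge0",):
    for d in robot.cut_out("top",n):
        c,p=fit(it,d["mask"],n,.004); print(round(d["confidence"],2),round(1-c,3),tf(p))
c=np.array([.544,.3293]);u=np.array([.3256,.9455]);w=np.array([-.9455,.3256])
for cam,im,i in (("top",top,it),("scene",sc,si)):
    H=cv2.cvtColor(im,cv2.COLOR_RGB2HSV)
    for d in robot.find_in(cam,"tin2"): 
        r=d["rect"]; q=plane(i,((r[0]+r[2])/2,(r[1]+r[3])/2),.06)[:2]-c
        if q@u>-.1: print(cam,"tin",round(d["confidence"],2),np.round(r),"caddy",q@u,q@w)
q=plane(it,(107.6,171.5),.08)[:2]-c; print("green band",q@u,q@w)
a=cv2.resize(top[110:220,5:145],(400,314),interpolation=cv2.INTER_CUBIC)
b=cv2.resize(sc[250:384,330:501],(400,314),interpolation=cv2.INTER_CUBIC)
save(np.hstack([a,b]),"pics/c10.png")
E
```

```text
[ 0.46059214 -0.20733604  0.26610623]
0.7 0.882 [  -0.6  -12.3 -179.7]
0.55 0.753 [  -2.3   63.2 -181.9]
0.54 0.855 [ -0.  -64.5  -3.6]
0.51 0.777 [-2.1 11.9 -2.6]
green band 0.10373058918930654 -0.00122824830644562
```

View pics/c10.png

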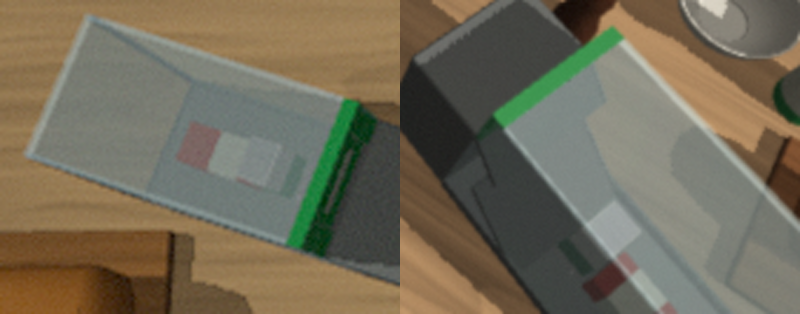

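The wedges measure within 2.5 mm of the middle line, under 4° off, and alternate as required. Both tins lie deep in the bin: tin2's middle is about 100 mm past the flap. The flap is shut, and the mug, jar and mill were not touched. Handing in.

```bash
python3 -c "
from cell import robot
print(robot.close_job())"
```

```text
the job is handed in; nothing more can be done
None
```

The job is handed in at about 47 s: all four wedges are packed head to tail in the tray, both tins present (red tin1 and white/green tin2) are in the caddy with the flap shut, and the mug, jar and mill were left alone; the hand-in returned no verdict.

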